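# Fit the hose port on the chip-extractor fan

## Task

Take the four-hole hose port (the one with the wide spigot) out of the plate rack and fit it on the fan's inlet with its spigot up: turn it until its holes line up with the four studs and lower it, without letting it drop, until it sits flat and fully home on the gasket. Leave the three-hole port standing in the rack, and do not push or tip the glue bottle, the tin or the wood blank.

Things in the scene. Friction and masses are not known exactly. Their poses are not given: they have to be found in the camera images.
- port: The hose port to fit, cast aluminium, 0.42 kg: round flange plate 150 mm across, 8 mm thick, with a tube (spigot, 50 mm outside, 50 mm long) on its front. Four 13 mm through holes, 58 mm from the centre on its +x, -x, +y, -y axes. Origin: centre of the flat back face; z runs out through the spigot. It starts on edge in one slot of the rack, spigot pointing along the rack's +x, away from the robot.
- spigot (a point): Centre of the open end of the port's spigot (a plain round tube, walls 4 mm), 58 mm from the back face along the port's z axis.
- port3: The other port, which stays in the rack's other slot: the same 150 x 8 mm aluminium plate, but with three holes and a narrower, shorter spigot (38 mm outside, 30 mm long) pointing the same way. Origin and z axis as for the port.
- rack: Fixed wooden rack on the bench: board 200 (x) x 120 (y) x 12 mm, two cleats along x (20 mm high, inner faces at y = +-34.5 mm) that carry the ports' rims, and 8 mm dowels up to 87 mm above the bench at y = +-42 mm, before and behind each plate with 1.5 mm play. Ports lift straight up. Origin: centre of the underside; +x leads away from the robot.
- slot_near (a point): Middle of the rack's slot nearer the robot: 47.5 mm from the rack's origin along its -x, 99 mm above the bench; a stored plate is centred here, its faces 4 mm before and behind.
- slot_far (a point): Middle of the rack's other slot, 47.5 mm along the rack's +x, 99 mm above the bench.
- fan: Fixed chip-extractor fan: base plate 170 mm square, motor, and a green scroll casing 90 to 130 mm in radius, its top 144 mm above the bench. Its box-shaped outlet (100 mm wide over the end flange, 60 to 154 mm above the bench) reaches 154 mm along +x, centred 90 mm to -y. On top: a round inlet with a gasket and four studs. Origin: on the bench below the inlet's centre.
- inlet (a point): Centre of the fan's inlet, on top of the 151 mm wide rubber gasket, 148 mm above the bench. Round it stand four steel studs, 10 mm thick, tips bevelled, 28 mm tall, 58 mm from the centre. When home the port's back face lies here with a stud through each hole (1.5 mm free all round). Any of the four quarter turns will do.
- stud0 (a point): Centre of a stud's tip, at 45 degrees from the fan's +x towards its +y, 58 mm from the inlet's axis, 176 mm above the bench.
- stud1 (a point): Tip of the stud at 135 degrees, likewise.
- stud2 (a point): Tip of the stud at 225 degrees, likewise.
- stud3 (a point): Tip of the stud at 315 degrees, likewise.
- glue: White glue bottle with an orange cap, 58 mm across, 150 mm tall, standing on the bench. Not to be disturbed. Origin: centre of its underside.
- tin: Round brass-coloured wax tin, 90 mm across, 52 mm tall, on the bench. Not to be disturbed. Origin: centre of its underside.
- blank: Pale wood blank, 100 (x) x 60 (y) x 45 (z) mm, lying on the bench. Not to be disturbed. Origin: centre of its underside.

How it is judged:
By the outcome, as a careful person would: the job done as asked, in the order asked, and still so for the second after the job is handed in, with the robot touching nothing.
It also fails if it takes over 64 s, if anything falls off the work surface, if the arm or the gripper's body presses on something with over 40 N, if the wrist force passes 120 N, or if a joint passes its speed limit or range.

## Robot

A 6-joint arm with a two-finger parallel gripper is mounted at the origin on the work surface. World frame = base frame: x ahead of the robot, y to its left, z up, the work surface at z = 0. Lengths are in mm, angles in rad, forces in N, time in s.
With the tool pointing down it reaches from about 350 to 975 mm from the base axis. Payload 7.1 kg.
Tool frame: the origin (TCP) lies on the centre line of the jaws, within the pads' length; the fingertips stand 17 mm ahead of it and the grasp point (between the pads) lies 2 mm behind it; z points along the fingers, y is the direction in which the jaws open and shut (so a half turn about z gives the same grasp; the last joint's range is limited). The gripper opens to 88 mm and grips with 3 to 60 N. Pads are 20 mm wide; open, the fingers measure 115 mm over their backs; the gripper's body (75 mm by 178 mm) begins 61 mm behind the grasp point.
Start: joints at [1.313, 0.423, 1.63, -0, 1.089, -0.019], TCP at [147.804, 607.255, 210.075] pointing down, gripper open.
Joint ranges: [-3, 3], [-0.9, 2.11], [0.09, 2.58], [-1.31, 4.45], [0.11, 2.69], [-2.54, 2.54]. Speed limits (rad/s): [2.39, 2.39, 3.01, 3.14, 3.14, 3.14].

## Interface

Orientations are given as a rotation vector (axis times angle).
In Python, from workcell import ctrl, imaging, workorder gives the robot as it stands. The module is installed in compiled form; this text tells all that it offers.
- The arm moves only by the shell command python3 -m crank 'ROWS' [OPENING]. ROWS is JSON, a list of rows, each an object with "travel": the shift along the tool's x, y, z as a fraction of full scale, a list of three; "turn": the turn about the tool's z as a fraction of full scale. In form: [{"travel": [dx, dy, dz], "turn": turn}, ...]. A call has 1 to 20 rows; each row shifts and turns the pose as measured when the row begins, along the tool's axes as they then stand; what a row does not reach is not made up. Full scale, the value 1, is 5 cm for a shift and 0.1 rad for a turn. A row lasts 1/10 s, in which the tool goes at most 50 mm and 8.59 degrees, less where a joint would pass 70% of its speed; a pose out of reach is approached as far as the arm can. A call with a number of a shift or a turn outside -1 to 1 is refused whole. A call with a gripper value outside its range is refused whole. OPENING is the gripper command: -1 is shut, 1 is fully open, values between are in proportion, set as the call begins (- or left out, the last holds). The fingers move at their own pace and stop on an object; the grip force is fixed at half the most. Time passes only in rows, so rows that do not move let the fingers close. It gives the time, the measured TCP pose, the force and the opening at its end, in the units of the state.
- ctrl.get_obs(): the state, without advancing time (a new reading comes with each control period).
- imaging.get_image(name): name is "scene" or "side" or "wrist"; returns the picture (400x640x3 uint8, blue, green, red); there is no depth.
- imaging.camera_info(name): a dict with "camera_matrix" (3x3 intrinsics, pixels), "rvec" (rotation vector, rad) and "tvec" (3), from world to camera coordinates, as OpenCV has them. Camera axes: x right, y down, z forward; pixel columns grow to the right and rows downward; lengths in mm; the calibration is good to about 2 mm. A picture is of the moment at which its call begins: read the wrist's pose just before it. camera_info takes no time and is no camera call; for the wrist camera it gives the pose at the moment of the call.
- workorder.close_job(): hands the job in, once; it reports no verdict.
The state is a dict: "t": time; "qpos": joint angles; "qvel": joint speeds; "joint_torque": joint torques, N m; "ee_pos": TCP position; "orientation": TCP orientation; "ft_force": force on the tool from outside, world axes, zero at the start; "moment": the same for the moment, N m; "width": finger opening in mm.
Only numpy, scipy, OpenCV 4.12 (cv2) and the standard library are available. Lean on these libraries where they do the work, as an engineer would, in place of code of your own. Each camera call takes 0.05 s, during which the arm holds its last target.

## Working session

There is one attempt and no reset: what is moved stays moved. The work goes in short steps, Python scripts to look and compute and a shell command to move; the robot and the scene stay as the last step left them, time stands still between calls to the robot, and variables do not carry over. Pictures are saved under pics/ and viewed, and the job is handed in when it is done.

```bash
mkdir -p pics
cat > h.py <<'E'
import numpy as np, cv2
from workcell import ctrl, imaging, workorder
def snap(n,f):
    ci=imaging.camera_info(n); im=imaging.get_image(n); cv2.imwrite(f'pics/{f}.png',im)
    np.savez(f'pics/{f}.npz',K=np.array(ci['camera_matrix'],float),r=np.array(ci['rvec'],float),t=np.array(ci['tvec'],float)); return im
def cam(f):
    d=np.load(f'pics/{f}.npz'); return d['K'],d['r'].reshape(3),d['t'].reshape(3)
def ray(f,uv):
    K,r,t=cam(f); R=cv2.Rodrigues(r)[0]; d=R.T@np.linalg.inv(K)@np.array([uv[0],uv[1],1.]); return -R.T@t, d/np.linalg.norm(d)
def onz(f,uv,z):
    o,d=ray(f,uv); return o+d*(z-o[2])/d[2]
def tri(obs):
    A=np.zeros((3,3));b=np.zeros(3);rs=[ray(*o) for o in obs]
    for o,d in rs:
        P=np.eye(3)-np.outer(d,d);A+=P;b+=P@o
    p=np.linalg.solve(A,b); return p,[round(float(np.linalg.norm((np.eye(3)-np.outer(d,d))@(p-o))),1) for o,d in rs]
def proj(f,P):
    K,r,t=cam(f); return cv2.projectPoints(np.array(P,float).reshape(-1,1,3),r,t,K,None)[0].reshape(-1,2)
def crop(f,x0,y0,x1,y1,s,out):
    im=cv2.imread(f'pics/{f}.png')[y0:y1,x0:x1]; cv2.imwrite(f'pics/{out}.png',cv2.resize(im,None,fx=s,fy=s,interpolation=cv2.INTER_CUBIC))
E
python3 - <<'E'
from h import *
o=ctrl.get_obs(); print(o)
for n in ['scene','side','wrist']: snap(n,n+'0'); print(n,cam(n+'0'))
E
```

```text
{'t': 0.0, 'qpos': array([ 1.31298576e+00,  4.23849917e-01,  1.63068993e+00, -2.14504962e-05,
        1.08862904e+00, -1.90159710e-02]), 'qvel': array([-1.34938895e-03, -2.36958713e-04,  8.15144012e-05, -1.07047868e-03,
       -1.86781041e-03, -1.39528035e-03]), 'joint_torque': array([ 1.31157325e-03, -5.44615674e+01, -2.73674852e+01,  6.46082824e-02,
        2.26203469e-02, -1.43262837e-04]), 'ee_pos': array([147.67262059, 606.69717555, 209.29609103]), 'orientation': array([-3.74167780e-01, -3.11903008e+00,  2.45621856e-03]), 'ft_force': array([-0.61110317, -0.61051932, -0.54510098]), 'moment': array([-0.0169175 , -0.02250985, -0.00222748]), 'width': 88.05033315328792}
scene (array([[400.39646794,   0.        , 316.2776805 ],
       [  0.        , 400.39646794, 200.97756625],
       [  0.        ,   0.        ,   1.        ]]), array([ 2.0262572 ,  0.88795053, -0.443405  ]), array([-354.57443796, -117.02730886, 1564.66381015]))
side (array([[469.97730438,   0.        , 329.38850306],
       [  0.        , 469.97730438, 200.57830773],
       [  0.        ,   0.        ,   1.        ]]), array([ 2.20663351, -0.74727385,  0.30842791]), array([-440.51570502,  328.15848727,  972.81843246]))
wrist (array([[282.78462979,   0.        , 319.27808651],
       [  0.        , 282.78462979, 199.98687798],
       [  0.        ,   0.        ,   1.        ]]), array([-2.2694037 , -1.78554014, -0.27572857]), array([-625.3657262 ,  -37.00397745,  390.94387755]))
```

View pics/scene0.png

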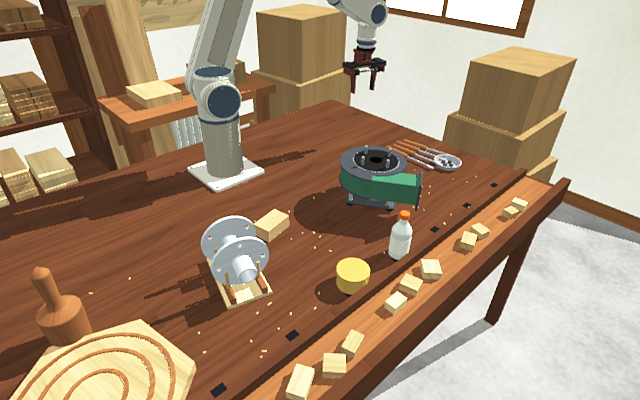

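View pics/side0.png

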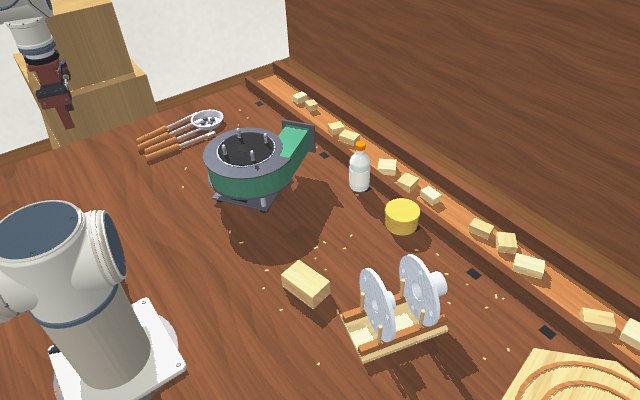

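View pics/wrist0.png

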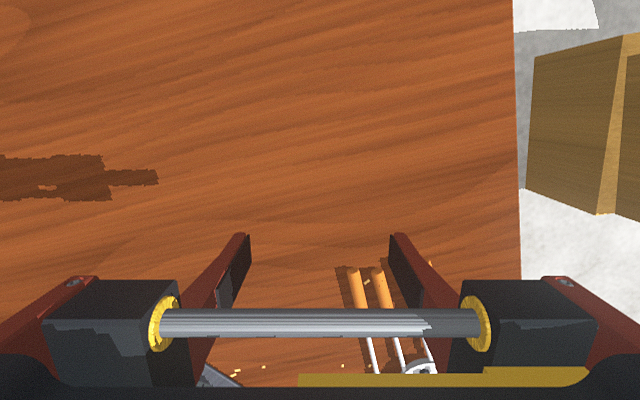

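The scene view shows the rack with two plates near (235,250), the fan at (375,165), the glue bottle at (400,237), the tin at (352,275) and the blank at (272,224). I'll enlarge the rack and the fan next.

Run:
```python
from h import *
crop('scene0',180,195,300,315,5,'s_rack'); crop('side0',330,240,460,370,5,'d_rack'); crop('side0',190,110,330,220,5,'d_fan'); crop('scene0',325,135,435,215,6,'s_fan')
```

```text
(no output)
```

View pics/s_rack.png

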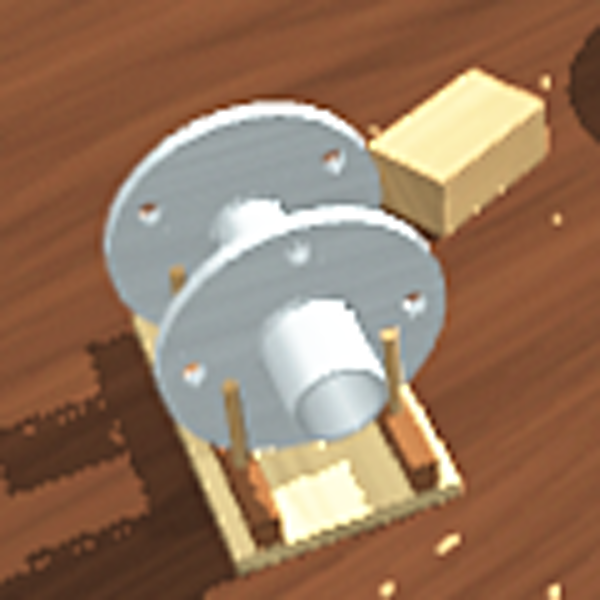

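View pics/d_rack.png

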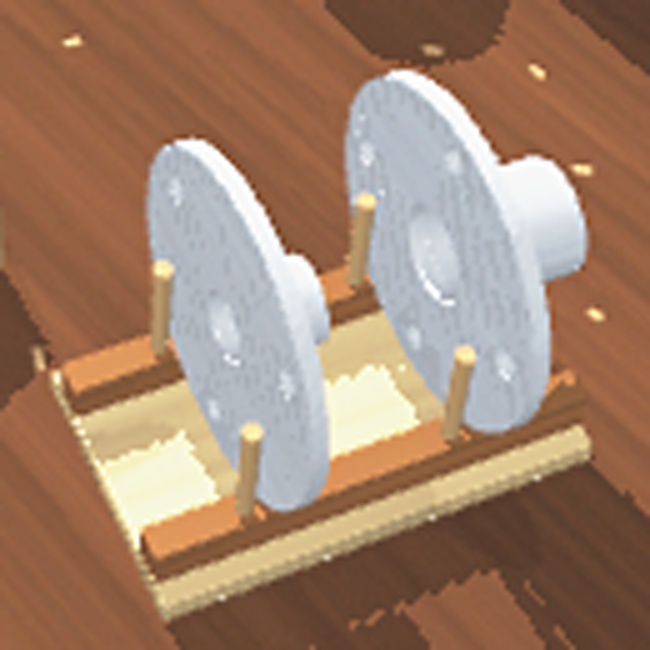

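View pics/d_fan.png

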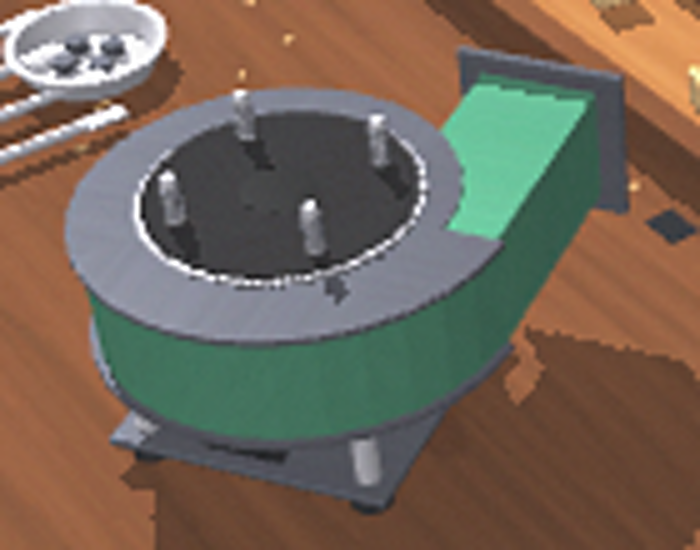

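View pics/s_fan.png

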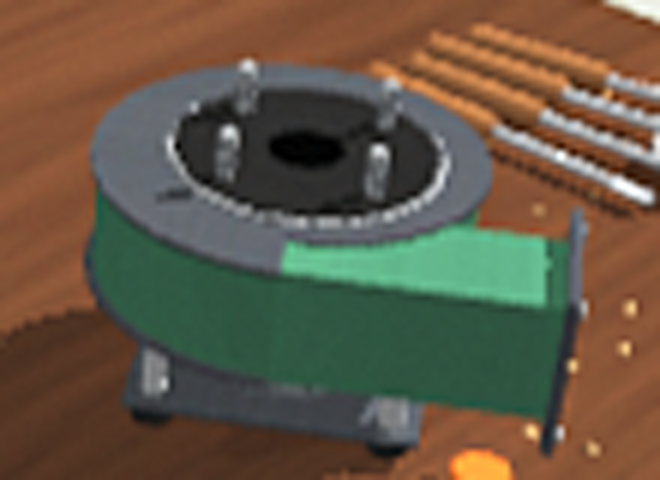

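```bash
cat > fit.py <<'E'
from h import *
from scipy.optimize import least_squares
Rz=lambda a:np.array([[np.cos(a),-np.sin(a),0],[np.sin(a),np.cos(a),0],[0,0,1]])
d=lambda x,y:(330+x/5,240+y/5); s=lambda x,y:(180+x/5,195+y/5)
R=[('side0',d(162,268),(-57,42,87)),('side0',d(252,430),(-57,-42,87)),('side0',d(366,202),(38,42,87)),('side0',d(465,356),(38,-42,87)),
 ('side0',d(436,260),(43.5,0,99)),('side0',d(225,330),(-51.5,0,99)),
 ('scene0',s(231,385),(57,-42,87)),('scene0',s(390,334),(57,42,87)),('scene0',s(342,404),(101.5,0,99)),('scene0',s(177,272),(-38,-42,87))]
def model(p,obs):
    return np.array([proj(f,np.array(p[:3])+Rz(p[3])@np.array(q))[0]-np.array(uv) for f,uv,q in obs])
for sub in (R,):
  for y0 in (-1,0,1):
    r=least_squares(lambda p:model(p,R).ravel(),[500,-200,0,y0],x_scale=[100,100,10,1]); print('rack',r.x.round(3),r.cost.round(2)); 
    if r.cost<60: print(model(r.x,R).round(1).tolist())
d=lambda x,y:(190+x/5,110+y/5); s=lambda x,y:(325+x/6,135+y/6)
D=[(241,96),(377,120),(168,179),(309,206)]; S=[(248,65),(391,85),(229,131),(378,150)]
for a in D: print('D',onz('side0',d(*a),176).round())
for a in S: print('S',onz('scene0',s(*a),176).round())
c=onz('side0',d(274,150),176)
import itertools
best=[]
for pd in itertools.permutations(range(4)):
  for ps in itertools.permutations(range(4)):
    if pd[0]!=0: continue
    obs=[('side0',d(*D[i]),pd[i]) for i in range(4)]+[('scene0',s(*S[i]),ps[i]) for i in range(4)]
    obs=[(f,u,(58*np.cos(np.pi/4+k*np.pi/2),58*np.sin(np.pi/4+k*np.pi/2),176)) for f,u,k in obs]
    for y0 in(0,1.57,-1.57,3.1):
      p0=[c[0],c[1],0,y0]
      if np.abs(model(p0,obs)).max()>60: pass
      r0=(model(p0,obs)**2).sum()
      best.append((r0,y0,pd,ps,obs,p0))
best.sort(key=lambda b:b[0])
for b in best[:6]:
    r=least_squares(lambda p:model(p,b[4]).ravel(),b[5],x_scale=[100,100,10,1]); print('fan',r.x.round(3),r.cost.round(2),b[2],b[3]); 
print(model(r.x,b[4]).round(1).tolist())
E
python3 fit.py
```

```text
rack [ 5.09931e+02 -2.87270e+02 -1.82600e+00 -2.69000e-01] 4.35
[[0.4, 0.3], [0.3, 0.4], [0.1, -0.3], [0.1, -0.3], [-1.4, -1.3], [-0.8, -0.7], [-0.5, 1.0], [-0.4, 0.6], [-0.8, -0.2], [-0.5, 0.7]]
rack [ 5.09931e+02 -2.87270e+02 -1.82600e+00 -2.69000e-01] 4.35
[[0.4, 0.3], [0.3, 0.4], [0.1, -0.3], [0.1, -0.3], [-1.4, -1.3], [-0.8, -0.7], [-0.5, 1.0], [-0.4, 0.6], [-0.8, -0.2], [-0.5, 0.7]]
rack [ 5.09931e+02 -2.87270e+02 -1.82600e+00 -2.69000e-01] 4.35
[[0.4, 0.3], [0.3, 0.4], [0.1, -0.3], [0.1, -0.3], [-1.4, -1.3], [-0.8, -0.7], [-0.5, 1.0], [-0.4, 0.6], [-0.8, -0.2], [-0.5, 0.7]]
D [504. 345. 176.]
D [551. 279. 176.]
D [437. 301. 176.]
D [483. 234. 176.]
S [442. 304. 176.]
S [512. 346. 176.]
S [487. 236. 176.]
S [554. 280. 176.]
fan [495.775 294.866  -3.061   0.588] 0.41 (0, 3, 1, 2) (1, 0, 2, 3)
fan [495.652 295.172  -3.089   0.602] 127.17 (0, 3, 1, 2) (1, 3, 2, 0)
fan [495.659 295.223  -3.118   0.608] 131.66 (0, 3, 1, 2) (2, 0, 1, 3)
fan [ 4.95618e+02  2.95035e+02 -3.43900e+00  6.80000e-02] 548.19 (0, 3, 1, 2) (2, 1, 3, 0)
fan [ 4.95432e+02  2.95088e+02 -3.32300e+00  1.66000e-01] 570.43 (0, 3, 1, 2) (3, 1, 2, 0)
fan [495.534 295.527  -3.143   0.625] 257.73 (0, 3, 1, 2) (2, 3, 1, 0)
[[-1.0, -0.3], [-0.6, -0.5], [-0.0, 0.0], [0.6, -0.2], [-2.9, 11.6], [-1.5, 10.9], [2.5, -10.6], [1.7, -11.3]]
```

```bash
cat >> h.py <<'E'
def pose():
    o=ctrl.get_obs(); return np.array(o['ee_pos']),cv2.Rodrigues(np.array(o['orientation'],float))[0],o
def need(tgt,yd=None):
    """units(50mm) shift in tool axes now; yd: wanted world angle of tool y (mod pi)"""
    p,R,o=pose(); v=R.T@(np.array(tgt)-p)/50
    ty=np.arctan2(R[1,1],R[0,1]); print('t',round(o['t'],2),'p',p.round(1),'toolz',R[:,2].round(3),'ty',round(ty,4),'q',o['qpos'].round(2),'F',o['ft_force'].round(1),'w',round(o['width'],1))
    print('units',v.round(3),'mm',(v*50).round(1))
    if yd is not None:
        e=[(yd-ty+k*np.pi+np.pi)%(2*np.pi)-np.pi for k in(0,1)]; print('turn units (tool z down => -)',[round(-a*10,2) for a in e])
E
python3 - <<'E'
from h import *
p,R,o=pose(); K,r,t=cam('wrist0'); Rc=cv2.Rodrigues(r)[0]; c=-Rc.T@t
print('tool axes\n',R.round(2),'\ncam in tool',(R.T@(c-p)).round(1),'cam axes in tool\n',(R.T@Rc.T).round(2))
need([495.8,294.9,380],0)
E
```

```text
tool axes
 [[-0.97  0.24 -0.  ]
 [ 0.24  0.97 -0.  ]
 [ 0.   -0.   -1.  ]] 
cam in tool [  83.5    0.6 -174.2] cam axes in tool
 [[ 0.   -0.95 -0.3 ]
 [ 1.    0.    0.  ]
 [-0.   -0.3   0.95]]
t 0.15 p [147.7 606.9 209.5] toolz [-0.    -0.001 -1.   ] ty 1.332 q [ 1.31  0.42  1.63 -0.    1.09 -0.02] F [-0.6  0.2 -0.4] w 87.8
units [-8.24  -4.419 -3.405] mm [-412.  -221.  -170.3]
turn units (tool z down => -) [np.float64(13.32), np.float64(-18.1)]
```

```bash
python3 -m crank '[{"travel":[-0.2,-0.1,-0.9],"turn":0},{"travel":[-0.5,-0.3,-0.9],"turn":0},{"travel":[-0.7,-0.4,-0.6],"turn":0},{"travel":[-0.7,-0.4,-0.4],"turn":0},{"travel":[-0.7,-0.4,-0.4],"turn":0},{"travel":[-0.7,-0.4,-0.2],"turn":0},{"travel":[-0.7,-0.4,0],"turn":0},{"travel":[-0.7,-0.4,0],"turn":0},{"travel":[-0.7,-0.4,0],"turn":0},{"travel":[-0.7,-0.4,0],"turn":0},{"travel":[-0.7,-0.4,0],"turn":0},{"travel":[-0.7,-0.3,0],"turn":0},{"travel":[-0.5,-0.2,0],"turn":0},{"travel":[-0.2,-0.1,0],"turn":0},{"travel":[0,0,0],"turn":0},{"travel":[0,0,0],"turn":0}]' 1
python3 - <<'E'
from h import *
snap('wrist','w1'); need([500,294,380])
f='w1'
for k in range(4):
    a=.588+np.pi/4+k*np.pi/2; print(proj(f,[495.8+58*np.cos(a),294.9+58*np.sin(a),176-3]).round(1))
E
```

```text
t: 1.75
ee_pos: [512.7, 271.1, 384.3]
orientation: [-0.37, -3.119, 0.011]
ft_force: [-1.1, 0.2, 0.3]
width: 87.9
t 1.8 p [512.5 271.2 384.3] toolz [-0.001 -0.007 -1.   ] ty 1.3352 q [ 0.47  0.21  1.53 -0.01  1.41 -0.86] F [ 0.3  1.  -0.4] w 88.2
units [0.35  0.385 0.083] mm [17.5 19.2  4.2]
[[376.3 156. ]]
[[332.7 113.2]]
[[291.3 159.2]]
[[334.6 198.2]]
```

View pics/w1.png

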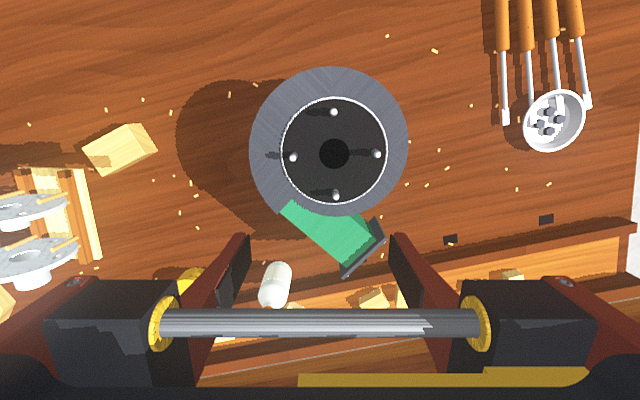

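Run:
```python
from h import *
crop('w1',270,90,400,215,6,'w1c')
```

```text
(no output)
```

View pics/w1c.png

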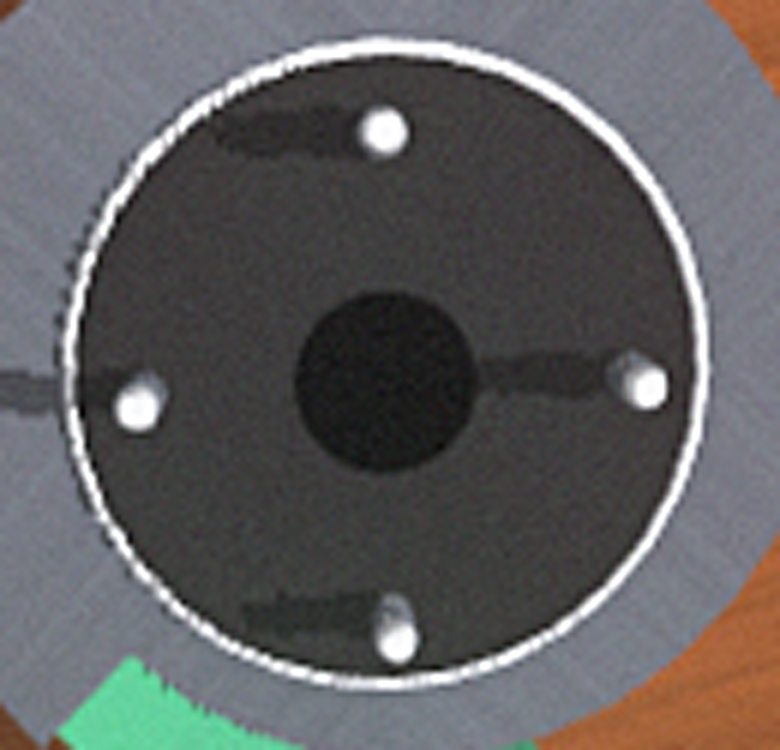

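Run:
```python
from h import *
T=[(270+x/6,90+y/6) for x,y in [(384,131),(650,387),(398,645),(137,408)]]
for z in (173,176):
    P=np.array([onz('w1',u,z) for u in T]); c=P.mean(0); print(z,c.round(1),np.linalg.norm((P-c)[:,:2],axis=1).round(1),np.arctan2(*(P-c)[:,1::-1].T).round(3))
print(onz('w1',(270+386/6,90+382/6),148).round(1))
need([597.6,-311.5,300],1.302)
```

```text
173 [494.8 297.5 173. ] [58.1 58.4 58.6 58.1] [ 2.954  1.382 -0.194 -1.768]
176 [494.3 297.4 176. ] [57.7 58.  58.2 57.6] [ 2.954  1.382 -0.194 -1.768]
[494.6 297.2 148. ]
t 1.8 p [512.5 271.2 384.3] toolz [-0.001 -0.007 -1.   ] ty 1.3352 q [ 0.47  0.21  1.53 -0.01  1.41 -0.86] F [ 0.3  1.  -0.4] w 88.2
units [ -4.374 -10.923   1.768] mm [-218.7 -546.2   88.4]
turn units (tool z down => -) [np.float64(0.33), np.float64(-31.08)]
```

```bash
python3 -m crank '[{"travel":[-0.1,-0.3,0],"turn":0.33},{"travel":[-0.25,-0.6,0],"turn":0},{"travel":[-0.3,-0.7,0],"turn":0},{"travel":[-0.3,-0.7,0],"turn":0},{"travel":[-0.3,-0.7,0.1],"turn":0},{"travel":[-0.3,-0.7,0.1],"turn":0},{"travel":[-0.3,-0.7,0.1],"turn":0},{"travel":[-0.3,-0.7,0.1],"turn":0},{"travel":[-0.3,-0.7,0.1],"turn":0},{"travel":[-0.3,-0.7,0.1],"turn":0},{"travel":[-0.3,-0.7,0.1],"turn":0},{"travel":[-0.3,-0.7,0.1],"turn":0},{"travel":[-0.3,-0.7,0.1],"turn":0},{"travel":[-0.3,-0.7,0.1],"turn":0},{"travel":[-0.3,-0.7,0.1],"turn":0},{"travel":[-0.2,-0.6,0],"turn":0},{"travel":[-0.1,-0.3,0],"turn":0},{"travel":[0,0,0],"turn":0},{"travel":[0,0,0],"turn":0}]' 1
python3 - <<'E'
from h import *
snap('wrist','w2'); need([597.6,-311.5,300],1.302)
E
```

```text
t: 3.7
ee_pos: [578.1, -330.1, 335.4]
orientation: [0.422, 3.11, -0.01]
ft_force: [0.3, 0.6, -0.1]
width: 87.8
t 3.75 p [ 578.1 -329.8  335.5] toolz [ 0.002 -0.007 -1.   ] ty 1.3016 q [-0.53  0.38  1.41 -0.01  1.35 -1.83] F [-0.2  0.   0.6] w 87.7
units [-0.275  0.461  0.707] mm [-13.8  23.1  35.4]
turn units (tool z down => -) [np.float64(-0.0), np.float64(31.41)]
```

View pics/w2.png

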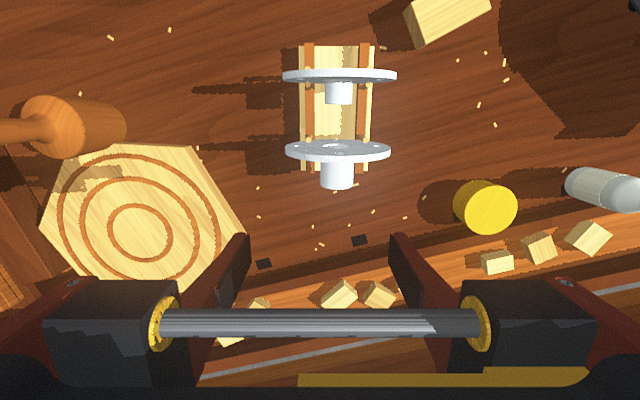

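Run:
```python
from h import *
crop('w2',275,35,405,195,5,'w2c')
```

```text
(no output)
```

View pics/w2c.png

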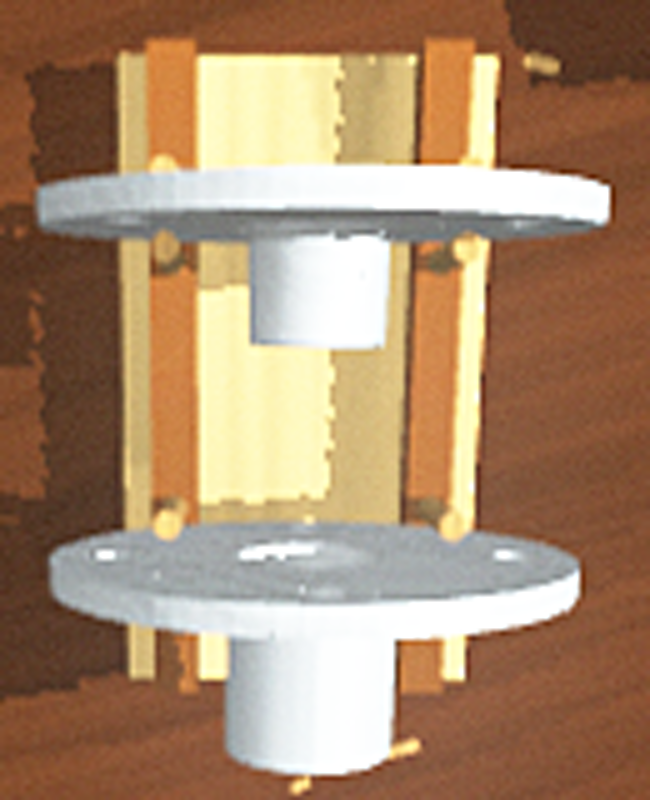

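Run:
```python
from h import *
from scipy.optimize import least_squares
Rz=lambda a:np.array([[np.cos(a),-np.sin(a),0],[np.sin(a),np.cos(a),0],[0,0,1]])
s=lambda x,y:(275+x/5,35+y/5)
obs=[(s(165,250),(-38,-42,87)),(s(467,247),(-38,42,87)),(s(170,524),(38,-42,87)),(s(455,524),(38,42,87)),(s(226,755),(101.5,-25,99)),(s(392,755),(101.5,25,99)),(s(50,580),(47.5,-75,99)),(s(580,575),(47.5,75,99))]
f=lambda p:np.array([proj('w2',np.array([p[0],p[1],p[2]])+Rz(p[3])@np.array(q))[0]-u for u,q in obs])
r=least_squares(lambda p:f(p)[:4].ravel(),[510,-287,0,-.27],x_scale=[100,100,10,1]);print('dowels',r.x.round(3),f(r.x).round(1).tolist())
r=least_squares(lambda p:f([p[0],p[1],0,p[2]])[:4].ravel(),[510,-287,-.27]);print('z0',r.x.round(3)); p=[*r.x[:2],0,r.x[2]]; print(f(p).round(1).tolist())
a=p[3]; g=np.array(p[:3])+Rz(a)@[91,0,0]; print('grasp xy',g.round(1),'jaw',np.pi/2+a)
print([ (m,tri([('w2',u2),('side0',u1)])) for m,u2,u1 in [('dowel38,-42',s(170,524),(330+465/5,240+356/5)),('dowel38+42',s(455,524),(330+366/5,240+202/5)) ]])
need([g[0],g[1],250],np.pi/2+a)
```

```text
dowels [ 5.08914e+02 -2.83735e+02 -3.18800e+00 -2.63000e-01] [[0.1, -0.2], [-0.1, -0.0], [0.1, 0.3], [-0.1, -0.0], [0.5, -2.3], [0.5, -2.5], [1.1, -3.3], [-1.3, -2.8]]
z0 [ 5.08867e+02 -2.83913e+02 -2.63000e-01]
[[-0.1, -0.4], [0.1, -0.2], [-0.1, 0.5], [0.1, 0.2], [0.4, -1.8], [0.6, -2.0], [0.7, -3.0], [-0.9, -2.5]]
grasp xy [ 596.7 -307.5    0. ] jaw 1.308074975650055
[('dowel38,-42', (array([ 535.68370825, -335.52725913,   81.20754611]), [1.7, 1.7])), ('dowel38+42', (array([ 558.14970884, -254.03599952,   81.37453584]), [1.9, 1.9]))]
t 3.75 p [ 578.1 -329.8  335.5] toolz [ 0.002 -0.007 -1.   ] ty 1.3016 q [-0.53  0.38  1.41 -0.01  1.35 -1.83] F [-0.2  0.   0.6] w 87.7
units [-0.234  0.539  1.707] mm [-11.7  27.   85.3]
turn units (tool z down => -) [np.float64(-0.07), np.float64(31.35)]
```

```bash
python3 -m crank '[{"travel":[-0.1,0.2,0.2],"turn":-0.07},{"travel":[-0.13,0.35,0.5],"turn":0},{"travel":[0,0,0.6],"turn":0},{"travel":[0,0,0.6],"turn":0},{"travel":[0,0,0.6],"turn":0},{"travel":[0,0,0.3],"turn":0},{"travel":[0,0,0],"turn":0},{"travel":[0,0,0],"turn":0}]' 1
python3 - <<'E'
from h import *
snap('wrist','w3'); need([596.7,-307.5,106],1.308); crop('w3',200,0,440,400,2,'w3c')
E
```

```text
t: 4.55
ee_pos: [601.8, -290.4, 190.3]
orientation: [0.387, 3.112, -0.007]
ft_force: [-0.3, -1.1, 0.3]
width: 88.1
t 4.6 p [ 601.9 -290.5  190.4] toolz [ 0.006 -0.005 -1.   ] ty 1.323 q [-0.47  0.5   1.55 -0.    1.08 -1.79] F [-0.3 -0.1  0.5] w 87.6
units [ 0.028 -0.348  1.69 ] mm [  1.4 -17.4  84.5]
turn units (tool z down => -) [np.float64(0.15), np.float64(-31.27)]
```

View pics/w3.png

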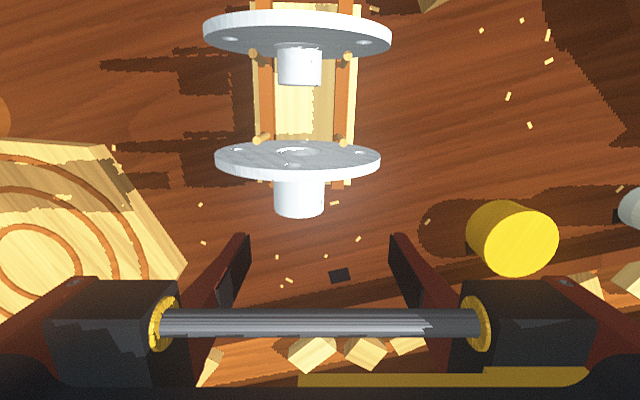

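```bash
python3 -m crank '[{"travel":[0,-0.1,0],"turn":0.1},{"travel":[0,-0.15,0],"turn":0},{"travel":[0,-0.08,0],"turn":0},{"travel":[0,0,0],"turn":0},{"travel":[0,0,0],"turn":0}]' 1
python3 - <<'E'
from h import *
snap('wrist','w4'); need([596.7,-307.5,106],1.308); crop('w4',220,120,420,250,4,'w4c')
print('pred tip-level projections',proj('w4',[[596.7,-307.5,99]]))
E
```

```text
t: 5.1
ee_pos: [599.4, -308.9, 195.1]
orientation: [0.404, 3.102, -0.011]
ft_force: [-0.1, -0.2, -0.4]
width: 87.7
t 5.15 p [ 599.4 -308.9  195.1] toolz [ 0.012 -0.009 -1.   ] ty 1.3121 q [-0.49  0.5   1.54 -0.    1.09 -1.8 ] F [ 0.7 -0.1 -0.2] w 87.6
units [0.085 0.022 1.781] mm [ 4.2  1.1 89. ]
turn units (tool z down => -) [np.float64(0.04), np.float64(-31.37)]
pred tip-level projections [[319.38979874 193.84426297]]
```

View pics/w4c.png

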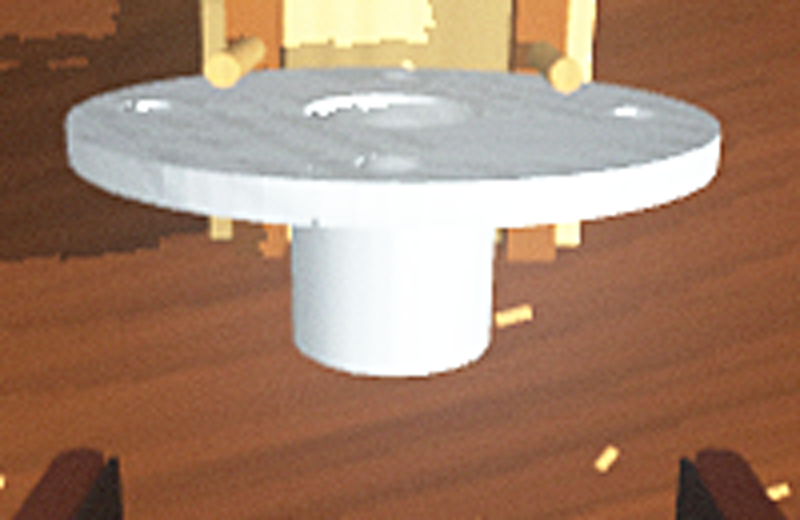

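Run:
```python
from h import *
a=-.263;Rz=np.array([[np.cos(a),-np.sin(a),0],[np.sin(a),np.cos(a),0],[0,0,1]])
th=np.linspace(0,2*np.pi,361)
for dx in (-4,-2,0,2,4):
  C=np.array([508.9,-283.9,0])+(Rz@np.array([101.5+dx+0*th,25*np.cos(th),99+25*np.sin(th)])).T
  q=proj('w4',C); F=np.array([508.9,-283.9,0])+(Rz@np.array([51.5+dx+0*th,75*np.cos(th),99+75*np.sin(th)])).T; qf=proj('w4',F)
  print(dx,'spig maxrow',q[:,1].max().round(1),'cols',q[:,0].min().round(1),q[:,0].max().round(1),'flange maxrow',qf[:,1].max().round(1),'cols',qf[:,0].min().round(1),qf[:,0].max().round(1))
```

```text
-4 spig maxrow 208.7 cols 294.3 344.3 flange maxrow 166.0 cols 237.5 401.7
-2 spig maxrow 210.7 cols 294.4 344.2 flange maxrow 168.8 cols 237.7 401.5
0 spig maxrow 212.8 cols 294.4 344.2 flange maxrow 171.6 cols 237.9 401.2
2 spig maxrow 214.8 cols 294.4 344.1 flange maxrow 174.4 cols 238.1 401.0
4 spig maxrow 216.8 cols 294.5 344.0 flange maxrow 177.2 cols 238.3 400.8
```

```bash
python3 -m crank '[{"travel":[0,0,0.3],"turn":0.03},{"travel":[0.02,0,0.5],"turn":0},{"travel":[0.02,0,0.4],"turn":0},{"travel":[0,0,0.2],"turn":0},{"travel":[0,0,0],"turn":0},{"travel":[0,0,0],"turn":0}]' 1
python3 - <<'E'
from h import *
snap('wrist','w5'); need([598.2,-308.2,106],1.308); crop('w5',220,120,420,250,4,'w5c')
E
```

```text
t: 5.75
ee_pos: [598.0, -308.5, 119.7]
orientation: [0.409, 3.102, -0.011]
ft_force: [0.7, 0.3, 0.5]
width: 87.3
t 5.8 p [ 598.  -308.5  119.8] toolz [ 0.012 -0.008 -1.   ] ty 1.3083 q [-0.49  0.59  1.58 -0.    0.95 -1.8 ] F [-0.1  0.6  0.4] w 88.0
units [0.001 0.008 0.277] mm [ 0.   0.4 13.8]
turn units (tool z down => -) [np.float64(0.0), np.float64(-31.41)]
```

View pics/w5.png

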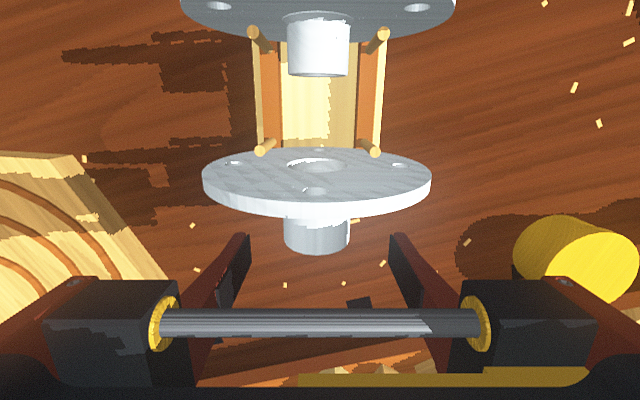

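```bash
python3 -m crank '[{"travel":[0,0,0.15],"turn":0},{"travel":[0,0,0.09],"turn":0},{"travel":[0,0,0],"turn":0},{"travel":[0,0,0],"turn":0}]' 1
python3 - <<'E'
from h import *
snap('wrist','w6'); need([598.2,-308.2,106],1.308)
crop('w6',180,100,460,280,2.8,'w6c'); snap('side','d6');crop('d6',330,180,480,370,4,'d6c')
E
```

```text
t: 6.2
ee_pos: [599.6, -309.3, 109.2]
orientation: [0.409, 3.098, -0.013]
ft_force: [-0.3, -0.6, 0.0]
width: 87.7
t 6.25 p [ 599.6 -309.3  109.2] toolz [ 0.015 -0.01  -1.   ] ty 1.3084 q [-0.49  0.6   1.59 -0.    0.93 -1.8 ] F [0.4 0.1 0.1] w 88.0
units [0.034 0.014 0.064] mm [1.7 0.7 3.2]
turn units (tool z down => -) [np.float64(0.0), np.float64(-31.41)]
```

View pics/w6c.png

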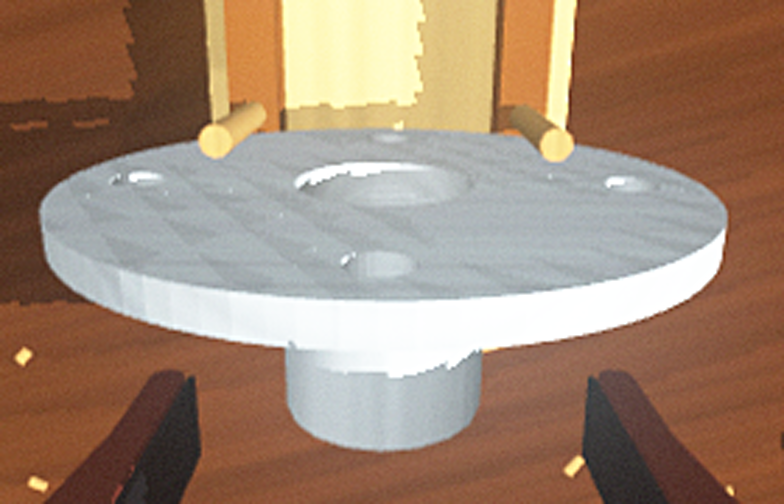

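View pics/d6c.png

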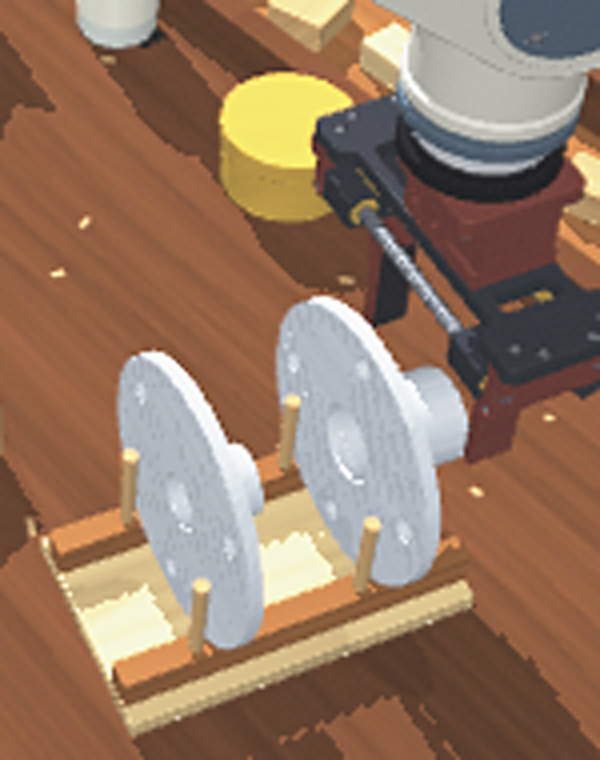

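```bash
python3 -m crank '[{"travel":[0.02,-0.02,0.05],"turn":0},{"travel":[0,0,0],"turn":0}]' 1
python3 -m crank '[{"travel":[0,0,0],"turn":0},{"travel":[0,0,0],"turn":0},{"travel":[0,0,0],"turn":0},{"travel":[0,0,0],"turn":0},{"travel":[0,0,0],"turn":0},{"travel":[0,0,0],"turn":0}]' -1
python3 - <<'E'
from h import *
snap('wrist','w7'); need([598.2,-308.2,106],1.308);print(ctrl.get_obs()['moment'])
E
```

```text
t: 6.5
ee_pos: [598.5, -310.2, 107.0]
orientation: [0.409, 3.098, -0.013]
ft_force: [1.5, -0.4, 0.0]
width: 87.7
t: 7.1
ee_pos: [598.6, -310.3, 107.2]
orientation: [0.409, 3.097, -0.013]
ft_force: [-0.1, -0.0, -0.4]
width: 43.1
t 7.15 p [ 598.6 -310.3  107.2] toolz [ 0.016 -0.011 -1.   ] ty 1.3084 q [-0.5   0.6   1.59 -0.    0.93 -1.8 ] F [-0.1  0.6 -0.2] w 39.3
units [0.019 0.039 0.024] mm [0.9 2.  1.2]
turn units (tool z down => -) [np.float64(0.0), np.float64(-31.41)]
[ 0.05704777 -0.00668887 -0.01916018]
```

View pics/w7.png

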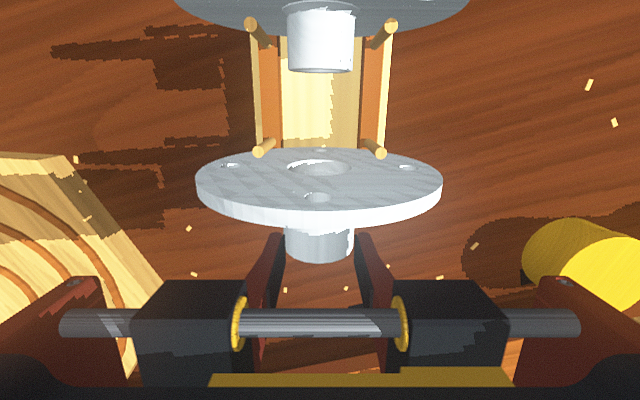

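```bash
python3 -m crank '[{"travel":[0,0,0],"turn":0}]' 1
python3 - <<'E'
from h import *
p,R,o=pose(); print(p,o['width'])
p=np.array([598.6,-310.3,107.2])
for q in ([10,20,17],[10,-20,17],[-10,20,17],[-10,-20,17],[0,0,0],[10,20,-20]):
    print(q,proj('w7',p+R@np.array(q)))
c=np.array([508.9,-283.9,0]);a=-.263
Rz=np.array([[np.cos(a),-np.sin(a),0],[np.sin(a),np.cos(a),0],[0,0,1]])
for q in ([101.5,25,99],[101.5,-25,99],[101.5,0,124],[101.5,0,74],[51.5,75,99],[51.5,-75,99],[51.5,0,174],[43.5,0,174]):
    print(q,proj('w7',c+Rz@np.array(q)), 'tool',(R.T@(c+Rz@np.array(q)-p)).round(1))
crop('w7',180,130,460,280,2.8,'w7c')
E
```

```text
t: 7.25
ee_pos: [598.6, -310.3, 107.2]
orientation: [0.409, 3.097, -0.013]
ft_force: [-1.4, -0.8, -0.3]
width: 44.1
[ 598.58535058 -310.30342803  107.21119416] 44.13719965085161
[10, 20, 17] [[345.62997774 217.04073971]]
[10, -20, 17] [[290.3500632  216.99833788]]
[-10, 20, 17] [[344.84112387 242.14303407]]
[-10, -20, 17] [[291.14578821 242.10874731]]
[0, 0, 0] [[317.91515626 239.8574483 ]]
[10, 20, -20] [[351.18713814 239.24329347]]
[101.5, 25, 99] [[356.12787526 244.95054272]] tool [-7.9 27.2  8.2]
[101.5, -25, 99] [[286.04638101 244.67040068]] tool [ -7.9 -22.8   8.5]
[101.5, 0, 124] [[321.10284567 263.45357542]] tool [ -8.3   2.1 -16.7]
[101.5, 0, 74] [[321.04129989 230.08533663]] tool [-7.4  2.4 33.3]
[51.5, 75, 99] [[435.71386927 176.88334026]] tool [42.1 77.2  6.9]
[51.5, -75, 99] [[207.39638078 176.20765076]] tool [ 42.2 -72.8   7.9]
[51.5, 0, 174] [[321.69585588 221.06741193]] tool [ 40.7   1.8 -67.6]
[43.5, 0, 174] [[321.78661454 202.43419653]] tool [ 48.7   1.8 -67.7]
```

View pics/w7c.png

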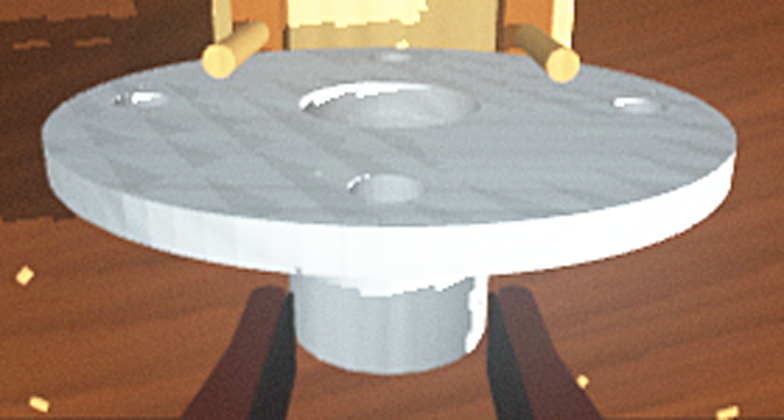

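Run:
```python
from h import *
snap('scene','s8');snap('side','d8');snap('wrist','w8');print(ctrl.get_obs()['width'])
crop('s8',180,160,320,290,5,'s8c');crop('d8',350,180,480,320,4.2,'d8c');crop('w8',180,130,460,280,2.8,'w8c')
```

```text
55.86593808615077
```

View pics/s8c.png

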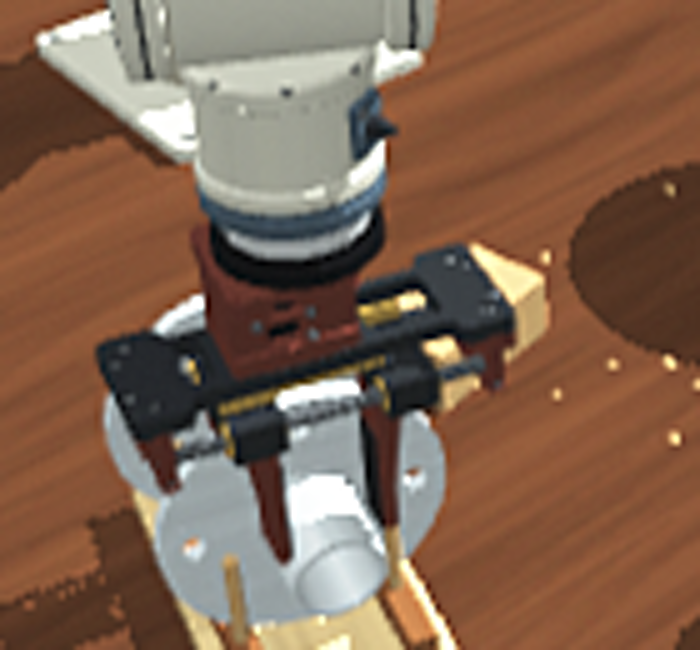

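View pics/d8c.png

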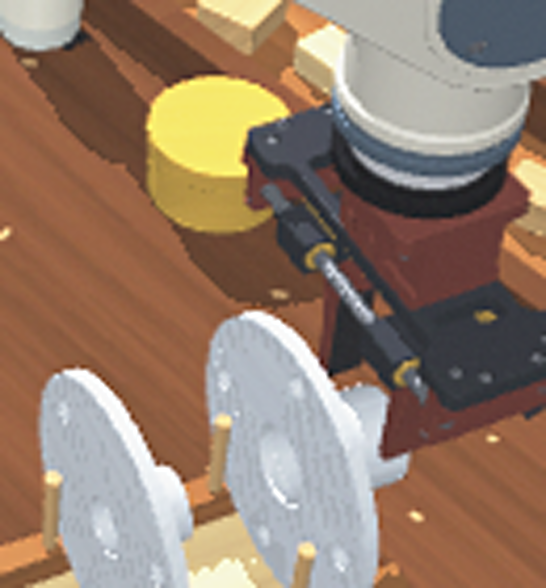

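View pics/w8c.png

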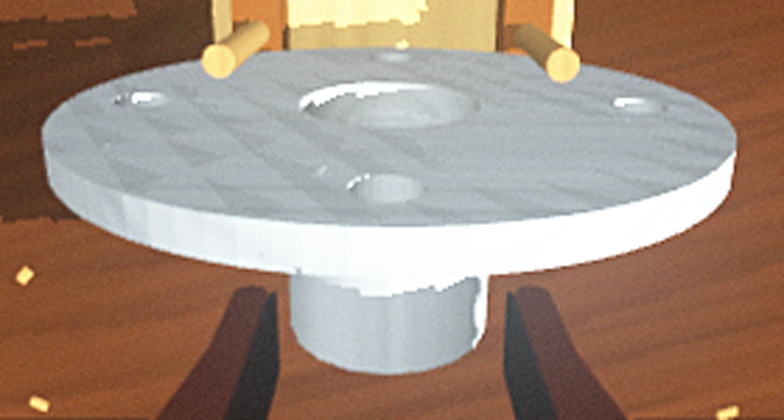

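Run:
```python
from h import *
p,R,o=pose()
for obs in ([('s8',(237,271.6)),('w8',(274.6,233.6))],[('s8',(237,271.6)),('d8',(445,286))],[('s8',(237,271.6)),('w8',(274.6,233.6)),('d8',(445,286))]):
    q,e=tri(obs); print(q.round(1),e,'tool',(R.T@(q-p)).round(1))
need([0,0,0])
q=p+R@np.array([0,-32,17.]); print(proj('s8',q),proj('d8',q),proj('w8',q))
for z in (0,-10): q=p+R@np.array([0,-32,z]); print(proj('s8',q),proj('d8',q),proj('w8',q))
```

```text
[ 587.7 -333.9  108.6] [3.3, 3.3] tool [  4.3 -25.6  -1.3]
[ 595.7 -334.8  115.3] [0.3, 0.3] tool [ -3.7 -24.5  -7.9]
[ 591.1 -334.8  112.9] [2.6, 6.5, 5.1] tool [  0.7 -25.6  -5.6]
t 7.4 p [ 598.6 -310.3  107.2] toolz [ 0.016 -0.011 -1.   ] ty 1.3083 q [-0.5   0.6   1.59 -0.    0.93 -1.8 ] F [-0.2  0.1  0.1] w 55.9
units [13.209  2.9    1.884] mm [660.4 145.   94.2]
[[234.39952013 279.28366016]] [[443.76194864 296.63640445]] [[274.38767952 229.71349835]]
[[233.6897932  274.14751152]] [[444.8358064  291.61049716]] [[270.61458565 239.81585532]]
[[233.26575767 271.07885311]] [[445.47961805 288.59730701]] [[268.08093982 246.59962364]]
```

```bash
python3 -m crank '[{"travel":[0,0,0],"turn":0},{"travel":[0,0,0],"turn":0},{"travel":[0,0,0.1],"turn":0},{"travel":[0,0,0.15],"turn":0},{"travel":[0,0,0],"turn":0},{"travel":[0,0,0],"turn":0}]' 1
python3 - <<'E'
from h import *
need([598.6,-310.3,88],1.308)
snap('side','d9');snap('wrist','w9');crop('d9',350,160,480,320,3.7,'d9c');crop('w9',180,130,460,290,2.8,'w9c')
E
```

```text
t: 8.0
ee_pos: [598.6, -310.3, 93.2]
orientation: [0.409, 3.098, -0.013]
ft_force: [0.4, 0.2, -1.2]
width: 87.6
t 8.0 p [ 598.6 -310.3   93.2] toolz [ 0.016 -0.011 -1.   ] ty 1.3084 q [-0.5   0.62  1.6  -0.    0.9  -1.8 ] F [ 0.4  0.2 -1.2] w 87.6
units [0.002 0.001 0.104] mm [0.1 0.1 5.2]
turn units (tool z down => -) [np.float64(0.0), np.float64(-31.41)]
```

View pics/d9c.png

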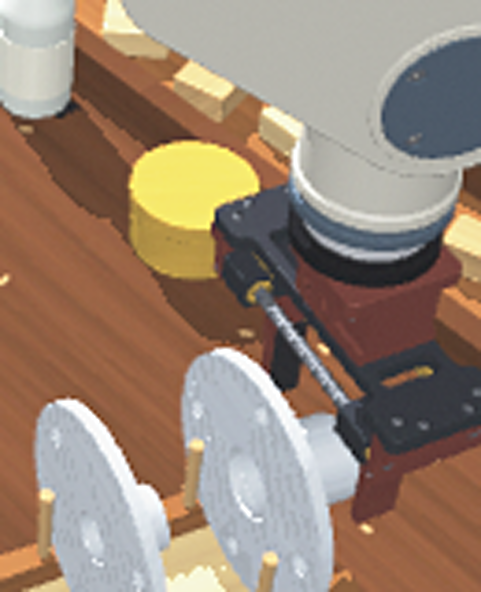

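View pics/w9c.png

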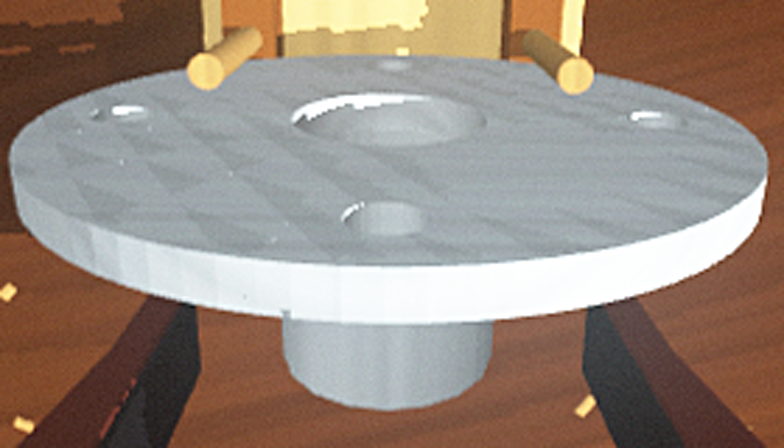

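```bash
python3 -m crank '[{"travel":[0,0,0.1],"turn":0},{"travel":[0,0,0],"turn":0}]' 1;  python3 -m crank '[{"travel":[0,0,0],"turn":0},{"travel":[0,0,0],"turn":0},{"travel":[0,0,0],"turn":0},{"travel":[0,0,0],"turn":0},{"travel":[0,0,0],"turn":0},{"travel":[0,0,0],"turn":0}]' -1
python3 - <<'E'
from h import *
need([598.6,-310.3,88],1.308)
snap('side','d10');snap('wrist','w10');crop('d10',350,160,480,320,3.7,'d10c');crop('w10',180,130,460,290,2.8,'w10c');need([598.6,-310.3,88],1.308)
E
```

```text
t: 8.3
ee_pos: [598.8, -310.4, 88.2]
orientation: [0.409, 3.097, -0.013]
ft_force: [-0.3, 0.1, 0.8]
width: 87.9
t: 8.9
ee_pos: [598.9, -310.8, 88.6]
orientation: [0.408, 3.097, -0.014]
ft_force: [-1.0, -0.5, -0.3]
width: 46.9
t 8.9 p [ 598.9 -310.8   88.6] toolz [ 0.016 -0.011 -1.   ] ty 1.3085 q [-0.5   0.63  1.6  -0.    0.9  -1.8 ] F [-1.  -0.5 -0.3] w 46.9
units [0.008 0.009 0.011] mm [0.4 0.5 0.5]
turn units (tool z down => -) [np.float64(0.0), np.float64(-31.41)]
t 9.0 p [ 598.9 -310.8   88.5] toolz [ 0.016 -0.011 -1.   ] ty 1.3084 q [-0.5   0.63  1.6  -0.    0.9  -1.8 ] F [-1.1 -1.4  0.2] w 47.3
units [0.009 0.009 0.01 ] mm [0.4 0.4 0.5]
turn units (tool z down => -) [np.float64(0.0), np.float64(-31.41)]
```

View pics/d10c.png

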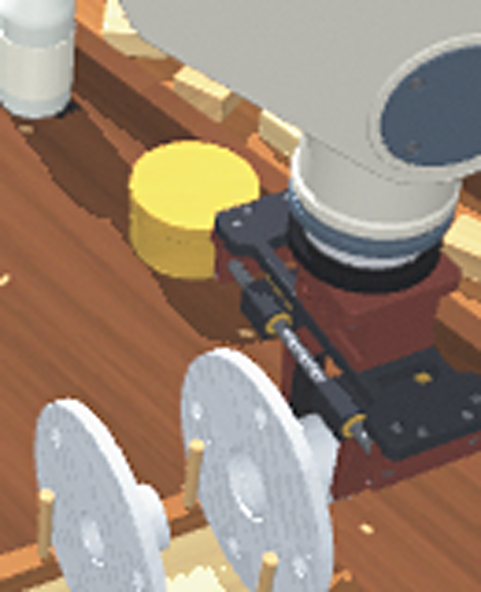

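View pics/w10c.png

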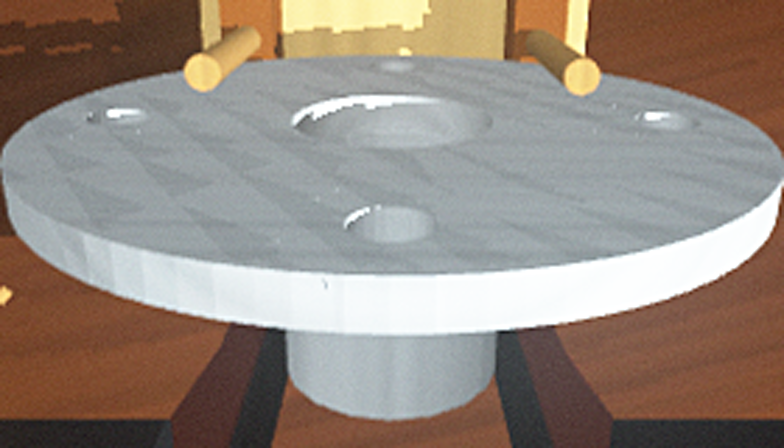

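```bash
python3 -m crank '[{"travel":[0,0,0],"turn":0},{"travel":[0,0,0],"turn":0},{"travel":[0,0,0.1],"turn":0},{"travel":[0,0,0.06],"turn":0},{"travel":[0,0,0],"turn":0}]' 0.4
python3 -m crank '[{"travel":[0,0,0],"turn":0},{"travel":[0,0,0],"turn":0},{"travel":[0,0,0],"turn":0},{"travel":[0,0,0],"turn":0}]' -1
python3 - <<'E'
from h import *
snap('side','d11');snap('wrist','w11');crop('d11',350,160,480,320,3.7,'d11c');crop('w11',180,130,460,290,2.8,'w11c');need([598.6,-310.3,88],1.308)
E
```

```text
t: 9.5
ee_pos: [599.2, -310.4, 79.8]
orientation: [0.409, 3.097, -0.013]
ft_force: [-0.3, 0.5, 0.3]
width: 61.4
t: 9.9
ee_pos: [598.9, -310.8, 79.6]
orientation: [0.409, 3.097, -0.014]
ft_force: [-1.0, -0.6, 1.3]
width: 50.0
t 10.0 p [ 598.9 -310.8   79.6] toolz [ 0.016 -0.011 -1.   ] ty 1.3081 q [-0.5   0.64  1.6  -0.    0.88 -1.8 ] F [ 0.   0.4 -0.6] w 49.9
units [ 0.006  0.006 -0.168] mm [ 0.3  0.3 -8.4]
turn units (tool z down => -) [np.float64(0.0), np.float64(-31.42)]
```

View pics/d11c.png

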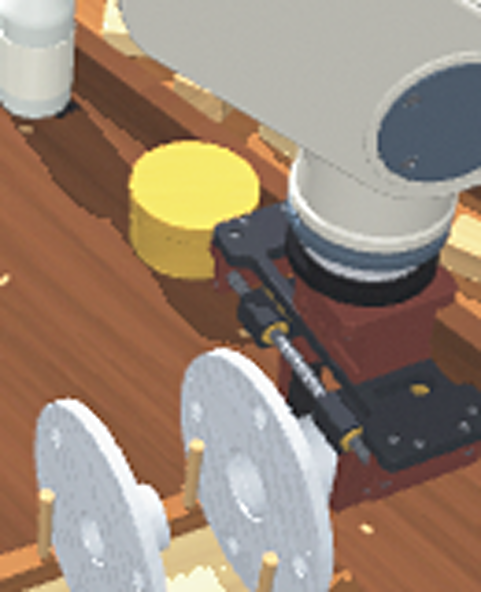

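View pics/w11c.png

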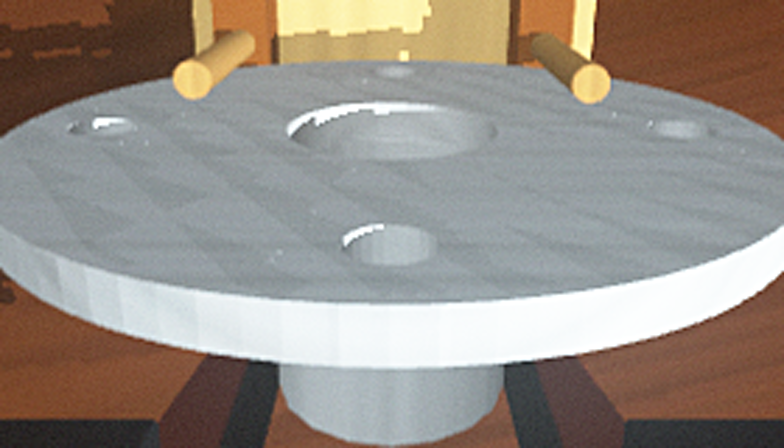

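```bash
python3 -m crank '[{"travel":[0,0,0],"turn":0},{"travel":[0,0,0],"turn":0},{"travel":[0,0,0.12],"turn":0},{"travel":[0,0,0],"turn":0}]' 0.3
python3 -m crank '[{"travel":[0,0,0],"turn":0},{"travel":[0,0,0],"turn":0},{"travel":[0,0,0],"turn":0},{"travel":[0,0,0],"turn":0}]' -1
python3 - <<'E'
from h import *
snap('wrist','w12');snap('scene','s12');crop('s12',180,160,320,290,4,'s12c');need([598.6,-310.3,88],1.308)
E
```

```text
t: 10.4
ee_pos: [599.4, -310.6, 73.3]
orientation: [0.409, 3.097, -0.013]
ft_force: [-0.6, 0.6, -0.3]
width: 57.1
t: 10.8
ee_pos: [599.3, -311.0, 73.2]
orientation: [0.409, 3.097, -0.014]
ft_force: [-0.8, 0.2, -0.0]
width: 49.8
t 10.9 p [ 599.4 -311.    73.2] toolz [ 0.017 -0.011 -1.   ] ty 1.3084 q [-0.5   0.65  1.6  -0.    0.87 -1.8 ] F [-1.  -0.5  0. ] w 50.0
units [ 0.013  0.008 -0.296] mm [  0.6   0.4 -14.8]
turn units (tool z down => -) [np.float64(0.0), np.float64(-31.41)]
```

View pics/s12c.png

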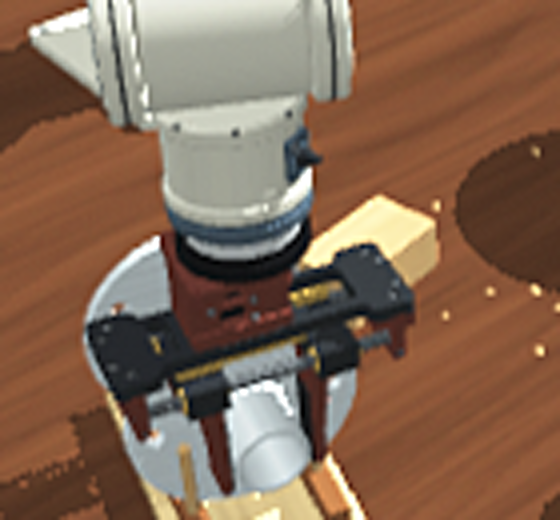

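View pics/w12.png

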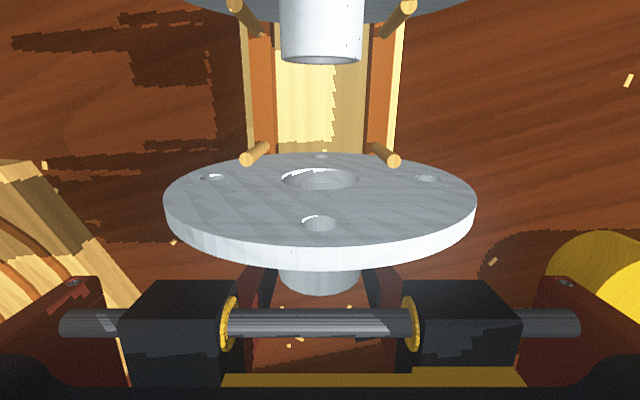

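```bash
python3 -m crank '[{"travel":[0,0,-0.1],"turn":0},{"travel":[0,0,-0.2],"turn":0},{"travel":[0,0,-0.2],"turn":0},{"travel":[0,0,-0.1],"turn":0},{"travel":[0,0,0],"turn":0},{"travel":[0,0,0],"turn":0}]' -1
python3 - <<'E'
from h import *
snap('side','d13');crop('d13',320,120,480,320,3,'d13c');need([598.6,-310.3,88],1.308); print(ctrl.get_obs()['moment'])
E
```

```text
t: 11.5
ee_pos: [597.7, -309.3, 104.4]
orientation: [0.409, 3.099, -0.011]
ft_force: [-0.4, -0.2, -4.0]
width: 49.8
t 11.55 p [ 597.7 -309.3  104.3] toolz [ 0.014 -0.009 -1.   ] ty 1.3085 q [-0.49  0.61  1.59 -0.    0.92 -1.8 ] F [-0.4 -0.8 -3.9] w 50.0
units [-0.017 -0.013  0.327] mm [-0.8 -0.7 16.3]
turn units (tool z down => -) [np.float64(0.0), np.float64(-31.41)]
[-0.04112455 -0.18729978 -0.00405856]
```

View pics/d13c.png

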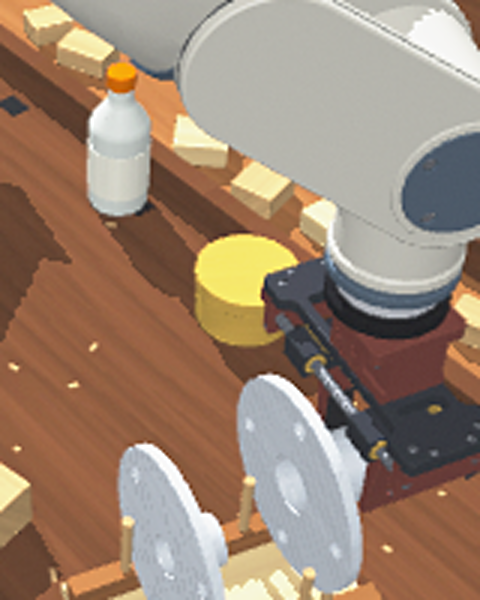

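```bash
python3 -m crank '[{"travel":[0,0,-0.2],"turn":0},{"travel":[0,0,-0.4],"turn":0},{"travel":[0,0,-0.4],"turn":0},{"travel":[0,0,-0.4],"turn":0},{"travel":[0,0,-0.3],"turn":0},{"travel":[0,0,0],"turn":0},{"travel":[0,0,0],"turn":0}]' -1
python3 - <<'E'
from h import *
snap('side','d14');snap('wrist','w14');crop('d14',320,80,480,320,2.5,'d14c');need([598.6,-310.3,88],1.308); print(ctrl.get_obs()['moment'])
E
```

```text
t: 12.25
ee_pos: [595.3, -307.8, 192.6]
orientation: [0.409, 3.102, -0.009]
ft_force: [0.6, 0.0, -5.7]
width: 50.0
t 12.35 p [ 595.2 -307.9  192.1] toolz [ 0.011 -0.007 -1.   ] ty 1.3083 q [-0.49  0.5   1.55 -0.    1.08 -1.8 ] F [-0.1 -0.2 -4.3] w 50.2
units [-0.053 -0.021  2.083] mm [ -2.6  -1.  104.1]
turn units (tool z down => -) [np.float64(0.0), np.float64(-31.41)]
[-0.01270234 -0.14499634  0.03306453]
```

View pics/d14c.png

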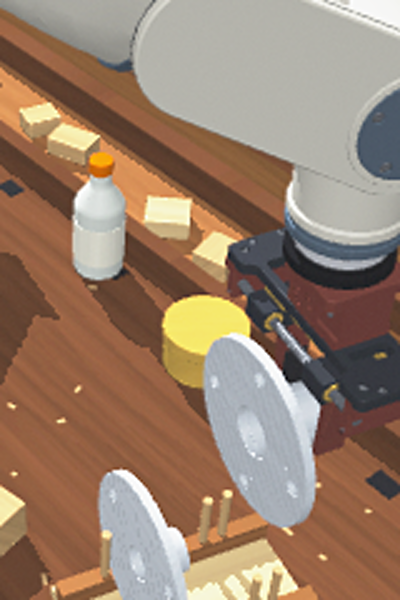

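View pics/w14.png

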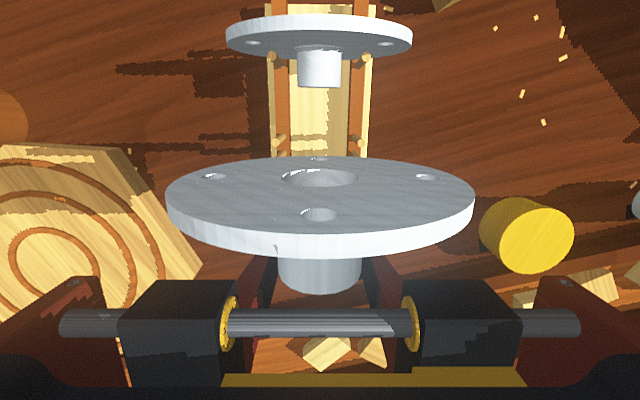

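Run:
```python
from h import *
need([589.7,361.7,262],2.165)
# rough obstacle places
print('glue',onz('scene0',(399,258),0).round(),'cap',onz('scene0',(405,214),150).round(),'tin',onz('scene0',(352,268),52).round())
```

```text
t 12.35 p [ 595.2 -307.9  192.1] toolz [ 0.011 -0.007 -1.   ] ty 1.3083 q [-0.49  0.5   1.55 -0.    1.08 -1.8 ] F [-0.1 -0.2 -4.3] w 50.2
units [ 3.563 12.898 -1.495] mm [178.2 644.9 -74.8]
turn units (tool z down => -) [np.float64(-8.57), np.float64(22.85)]
glue [761. 104.   0.] cap [750. 113. 150.] tin [731. -71.  52.]
```

```bash
python3 -m crank '[{"travel":[0,0,-0.3],"turn":0},{"travel":[0,0,-0.5],"turn":0},{"travel":[0.05,0.2,-0.4],"turn":0},{"travel":[0.1,0.4,-0.2],"turn":0},{"travel":[0.2,0.6,0],"turn":0},{"travel":[0.2,0.7,0],"turn":0},{"travel":[0.2,0.7,0],"turn":0},{"travel":[0.2,0.7,0],"turn":0},{"travel":[0.2,0.7,0],"turn":0},{"travel":[0.2,0.7,0],"turn":0},{"travel":[0.2,0.7,0],"turn":0},{"travel":[0.2,0.7,0],"turn":0},{"travel":[0.2,0.7,0],"turn":0},{"travel":[0.2,0.7,0],"turn":0},{"travel":[0.2,0.7,0],"turn":0},{"travel":[0.2,0.7,0],"turn":0},{"travel":[0.2,0.6,0],"turn":0},{"travel":[0.1,0.4,0],"turn":0},{"travel":[0,0.2,0],"turn":0},{"travel":[0,0,0],"turn":0}]' -1
python3 - <<'E'
from h import *
need([589.7,361.7,262],2.165)
E
```

```text
t: 14.35
ee_pos: [574.1, 252.3, 260.4]
orientation: [-0.403, -3.113, 0.005]
ft_force: [-0.4, -0.3, -4.9]
width: 49.9
t 14.35 p [574.1 252.3 260.4] toolz [-0.003 -0.003 -1.   ] ty 1.3136 q [ 0.4   0.38  1.58 -0.    1.19 -0.92] F [-0.4 -0.3 -4.9] w 49.9
units [ 0.255  2.196 -0.04 ] mm [ 12.8 109.8  -2. ]
turn units (tool z down => -) [np.float64(-8.51), np.float64(22.9)]
```

```bash
python3 -m crank '[{"travel":[0.05,0.3,0],"turn":0},{"travel":[0.1,0.6,0],"turn":0},{"travel":[0.1,0.6,0],"turn":0},{"travel":[0,0.4,0],"turn":0},{"travel":[0,0.1,0],"turn":0},{"travel":[0,0,0],"turn":-0.5},{"travel":[0,0,0],"turn":-0.8},{"travel":[0,0,0],"turn":-0.8},{"travel":[0,0,0],"turn":-0.8},{"travel":[0,0,0],"turn":-0.8},{"travel":[0,0,0],"turn":-0.8},{"travel":[0,0,0],"turn":-0.8},{"travel":[0,0,0],"turn":-0.8},{"travel":[0,0,0],"turn":-0.8},{"travel":[0,0,0],"turn":-0.8},{"travel":[0,0,0],"turn":-0.4},{"travel":[0,0,0],"turn":0},{"travel":[0,0,0],"turn":0}]' -1
python3 - <<'E'
from h import *
need([589.7,361.7,202],2.165)
snap('wrist','w15'); snap('side','d15');crop('d15',150,30,350,230,3,'d15c')
E
```

```text
t: 16.15
ee_pos: [588.9, 339.6, 257.4]
orientation: [0.87, -3.004, 0.012]
ft_force: [0.6, -0.4, -4.3]
width: 50.2
t 16.15 p [588.9 339.6 257.4] toolz [-0.011 -0.011 -1.   ] ty 2.1346 q [ 0.51  0.47  1.44 -0.    1.24 -1.63] F [ 0.6 -0.4 -4.3] w 50.2
units [-0.266  0.369  1.103] mm [-13.3  18.5  55.1]
turn units (tool z down => -) [np.float64(-0.3), np.float64(31.11)]
```

View pics/d15c.png

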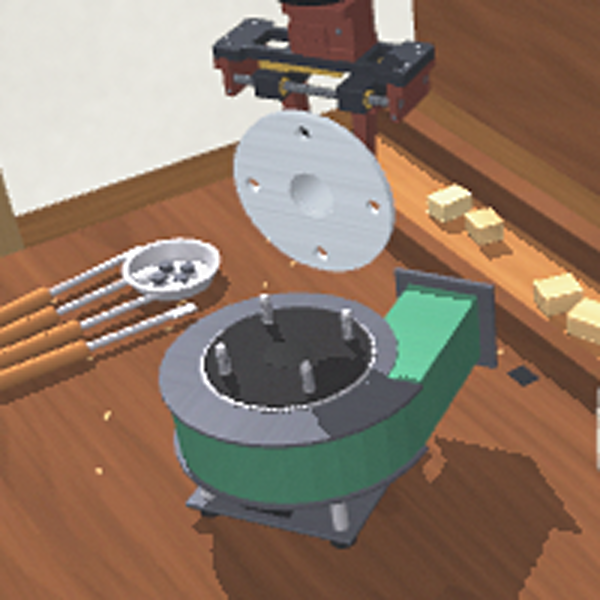

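View pics/w15.png

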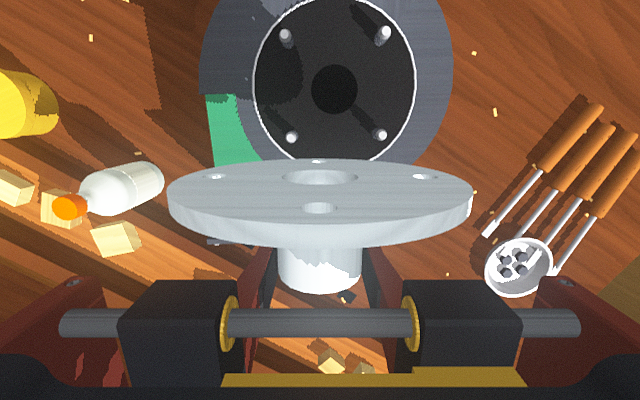

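```bash
python3 -m crank '[{"travel":[-0.1,0.15,0],"turn":-0.2},{"travel":[-0.1,0.15,0.1],"turn":0},{"travel":[0,0,0.3],"turn":0},{"travel":[0,0,0.3],"turn":0},{"travel":[0,0,0.15],"turn":0},{"travel":[0,0,0],"turn":0},{"travel":[0,0,0],"turn":0}]' -1
python3 - <<'E'
from h import *
need([589.7,361.7,202],2.165)
snap('wrist','w16'); snap('side','d16');crop('d16',150,30,350,230,3,'d16c')
E
```

```text
t: 16.95
ee_pos: [587.5, 359.0, 208.6]
orientation: [0.901, -2.992, 0.013]
ft_force: [0.7, -0.1, -4.8]
width: 50.3
t 16.95 p [587.5 359.  208.6] toolz [-0.014 -0.013 -1.   ] ty 2.1561 q [ 0.53  0.53  1.46 -0.    1.17 -1.62] F [ 0.7 -0.1 -4.8] w 50.3
units [-0.069  0.022  0.132] mm [-3.4  1.1  6.6]
turn units (tool z down => -) [np.float64(-0.09), np.float64(31.33)]
```

View pics/d16c.png

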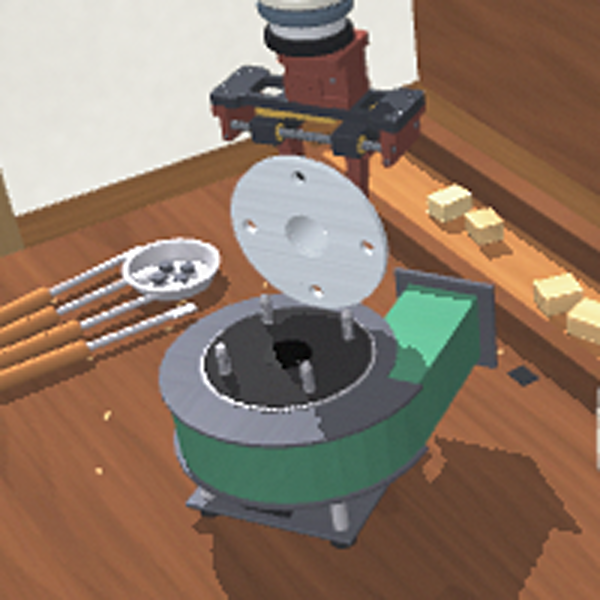

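View pics/w16.png

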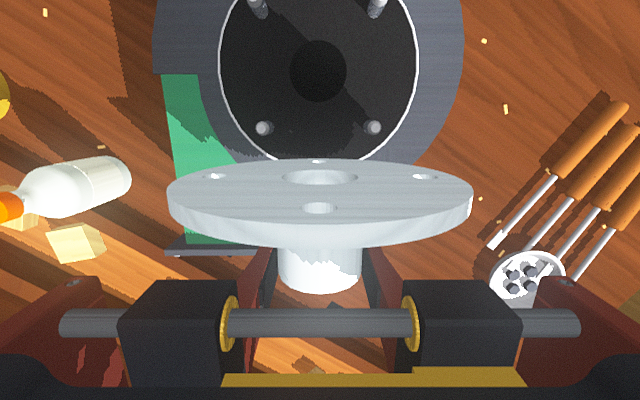

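```bash
python3 -m crank '[{"travel":[0,0.02,0.1],"turn":-0.08},{"travel":[0.1,0,0],"turn":0},{"travel":[0.15,0,0],"turn":0},{"travel":[0.1,0,0],"turn":0},{"travel":[0,0,0],"turn":0}]' -1
python3 - <<'E'
from h import *
need([569.8,339.6,205],2.165)
snap('side','d17');crop('d17',150,30,350,230,3,'d17c')
E
```

```text
t: 17.55
ee_pos: [572.0, 349.2, 206.0]
orientation: [0.915, -2.991, 0.012]
ft_force: [0.1, 0.1, -4.1]
width: 50.1
t 17.55 p [572.  349.2 206. ] toolz [-0.011 -0.011 -1.   ] ty 2.1644 q [ 0.53  0.5   1.51 -0.    1.14 -1.63] F [ 0.1  0.1 -4.1] w 50.1
units [ 0.143 -0.136  0.023] mm [ 7.2 -6.8  1.2]
turn units (tool z down => -) [np.float64(-0.01), np.float64(31.41)]
```

View pics/d17c.png

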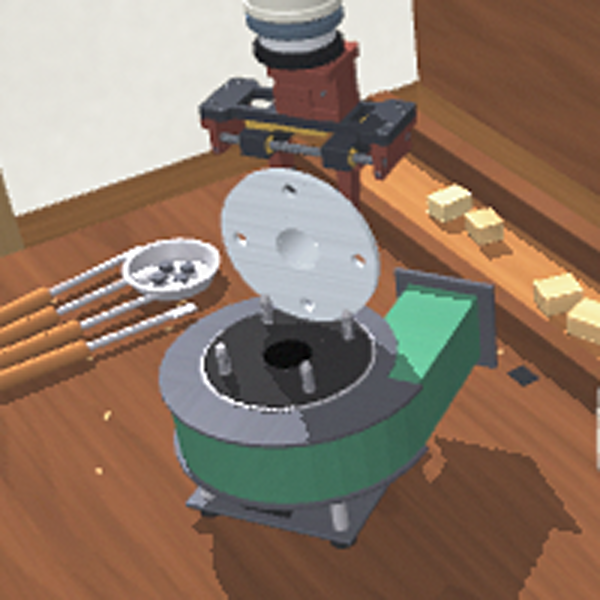

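```bash
python3 -m crank '[{"travel":[0.05,0,0.06],"turn":0},{"travel":[0.1,0,0],"turn":0},{"travel":[0.1,0,0],"turn":0},{"travel":[0,0,0],"turn":0}]' -1
python3 - <<'E'
from h import *
need([494.4,297.3,205],2.165)
snap('side','d18');crop('d18',150,30,350,230,3,'d18c')
E
```

```text
t: 18.0
ee_pos: [564.6, 344.1, 206.1]
orientation: [0.918, -3.001, 0.008]
ft_force: [1.2, -0.4, -4.8]
width: 49.9
t 18.0 p [564.6 344.1 206.1] toolz [-0.002 -0.006 -1.   ] ty 2.1642 q [ 0.53  0.48  1.54 -0.    1.12 -1.63] F [ 1.2 -0.4 -4.8] w 49.9
units [1.688 0.01  0.029] mm [84.4  0.5  1.5]
turn units (tool z down => -) [np.float64(-0.01), np.float64(31.41)]
```

View pics/d18c.png

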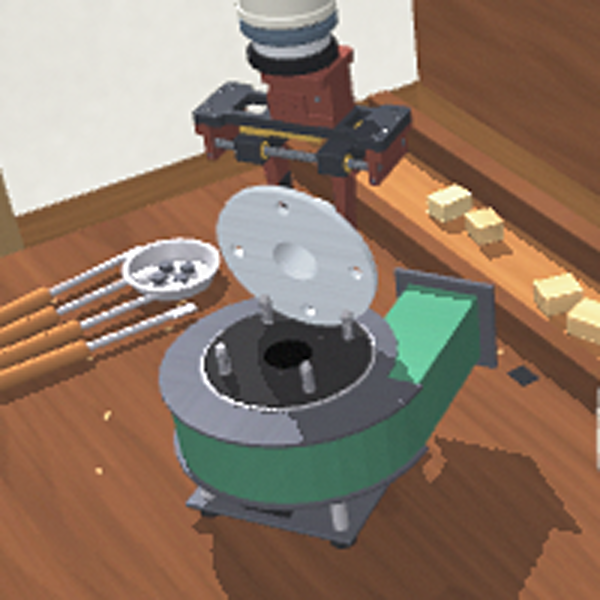

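```bash
python3 -m crank '[{"travel":[0.1,0,-0.06],"turn":0},{"travel":[0.1,0,-0.06],"turn":0},{"travel":[0.1,0,-0.05],"turn":0},{"travel":[0.1,0,-0.04],"turn":0},{"travel":[0.1,0,-0.02],"turn":0},{"travel":[0.1,0,-0.02],"turn":0},{"travel":[0.1,0,0],"turn":0},{"travel":[0,0,0],"turn":0}]' -1
python3 - <<'E'
from h import *
need([494.4,297.3,205],2.165)
snap('side','d19');crop('d19',150,30,350,230,3,'d19c')
E
```

```text
t: 18.85
ee_pos: [532.9, 322.6, 219.5]
orientation: [0.917, -3.001, 0.008]
ft_force: [1.5, 0.8, -4.0]
width: 50.2
t 18.85 p [532.9 322.6 219.5] toolz [-0.002 -0.006 -1.   ] ty 2.1642 q [ 0.53  0.41  1.62 -0.    1.11 -1.63] F [ 1.5  0.8 -4. ] w 50.2
units [0.92  0.013 0.295] mm [46.   0.6 14.8]
turn units (tool z down => -) [np.float64(-0.01), np.float64(31.41)]
```

View pics/d19c.png

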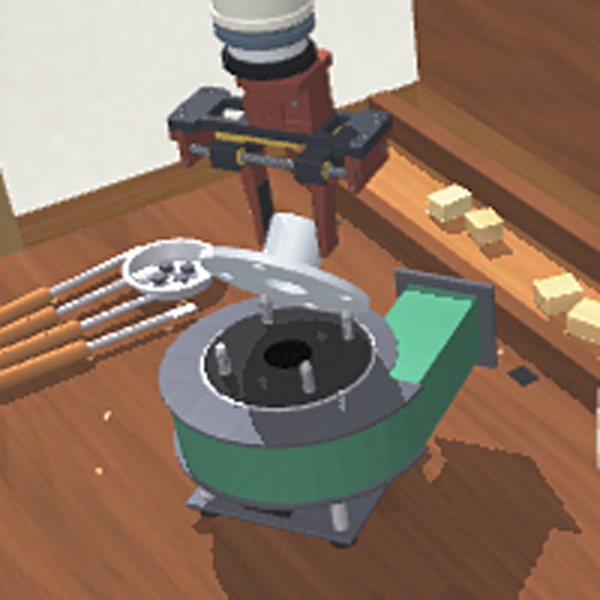

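```bash
python3 -m crank '[{"travel":[0.1,0,0.01],"turn":0},{"travel":[0.12,0,0.02],"turn":0},{"travel":[0.12,0,0.03],"turn":0},{"travel":[0.12,0,0.04],"turn":0},{"travel":[0.12,0,0.06],"turn":0},{"travel":[0.12,0,0.06],"turn":0},{"travel":[0.1,0,0.05],"turn":0},{"travel":[0,0,0],"turn":0}]' -1
python3 - <<'E'
from h import *
need([494.4,297.3,205],2.165)
snap('side','d20');crop('d20',150,30,350,230,3,'d20c');snap('wrist','w20')
E
```

```text
t: 19.7
ee_pos: [498.5, 299.2, 209.0]
orientation: [-0.918, 3.003, -0.006]
ft_force: [1.0, -0.2, -0.3]
width: 50.0
t 19.7 p [498.5 299.2 209. ] toolz [ 0.003 -0.003 -1.   ] ty 2.1642 q [ 0.52  0.36  1.73 -0.    1.05 -1.64] F [ 1.  -0.2 -0.3] w 50.0
units [0.089 0.014 0.079] mm [4.5 0.7 3.9]
turn units (tool z down => -) [np.float64(-0.01), np.float64(31.41)]
```

View pics/d20c.png

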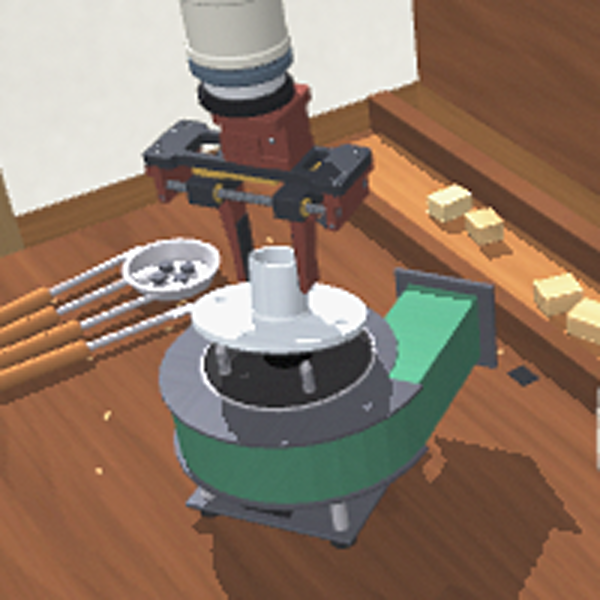

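View pics/w20.png

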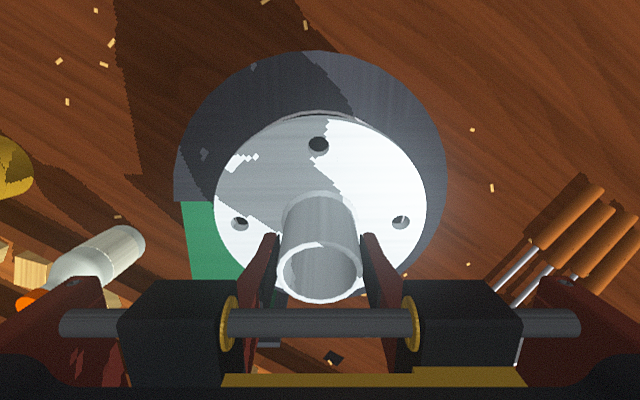

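```bash
python3 -m crank '[{"travel":[0.04,0,0.05],"turn":0},{"travel":[0.04,0,0.06],"turn":0},{"travel":[0,0,0],"turn":0}]' -1
python3 - <<'E'
from h import *
need([494.4,297.3,205],2.165)
snap('side','d21');crop('d21',190,90,310,170,6,'d21c');snap('scene','s21');crop('s21',310,110,430,190,6,'s21c')
E
```

```text
t: 20.1
ee_pos: [494.1, 296.3, 204.8]
orientation: [0.918, -3.002, 0.008]
ft_force: [0.7, 0.8, -0.7]
width: 50.0
t 20.1 p [494.1 296.3 204.8] toolz [-0.001 -0.005 -1.   ] ty 2.1642 q [ 0.52  0.36  1.74 -0.    1.04 -1.64] F [ 0.7  0.8 -0.7] w 50.0
units [-0.015  0.013 -0.004] mm [-0.7  0.6 -0.2]
turn units (tool z down => -) [np.float64(-0.01), np.float64(31.41)]
```

View pics/d21c.png

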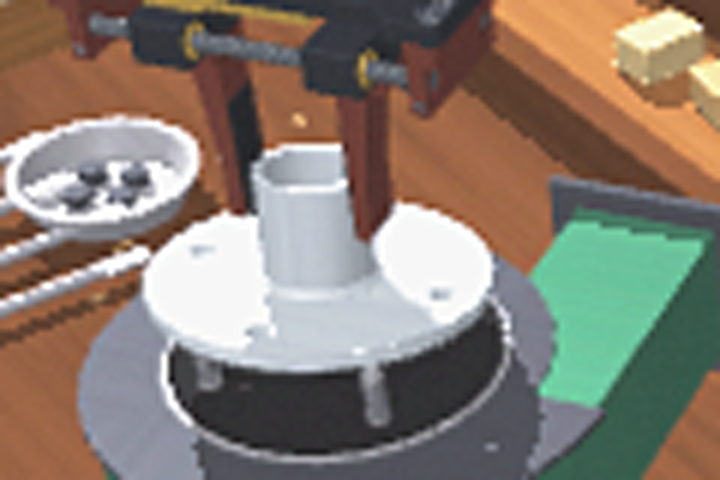

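View pics/s21c.png

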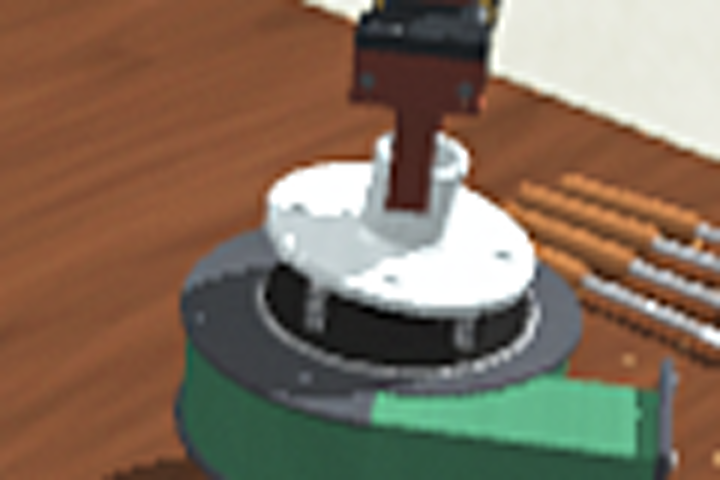

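```bash
python3 -m crank '[{"travel":[0,0,0.06],"turn":0},{"travel":[0,0,0.06],"turn":0},{"travel":[0,0,0],"turn":0}]' -1
python3 - <<'E'
from h import *
need([494.4,297.3,205],2.165);print(ctrl.get_obs()['moment'])
snap('side','d22');crop('d22',190,90,310,170,6,'d22c');snap('scene','s22');crop('s22',310,110,430,190,6,'s22c')
E
```

```text
t: 20.5
ee_pos: [491.3, 294.2, 200.3]
orientation: [0.916, -2.994, 0.012]
ft_force: [1.8, 1.5, -1.0]
width: 50.1
t 20.5 p [491.3 294.2 200.3] toolz [-0.008 -0.01  -1.   ] ty 2.1644 q [ 0.52  0.36  1.75 -0.01  1.04 -1.64] F [ 1.8  1.5 -1. ] w 50.1
units [-0.085  0.016 -0.096] mm [-4.2  0.8 -4.8]
turn units (tool z down => -) [np.float64(-0.01), np.float64(31.41)]
[ 0.45419886 -0.43994982 -0.02981219]
```

View pics/d22c.png

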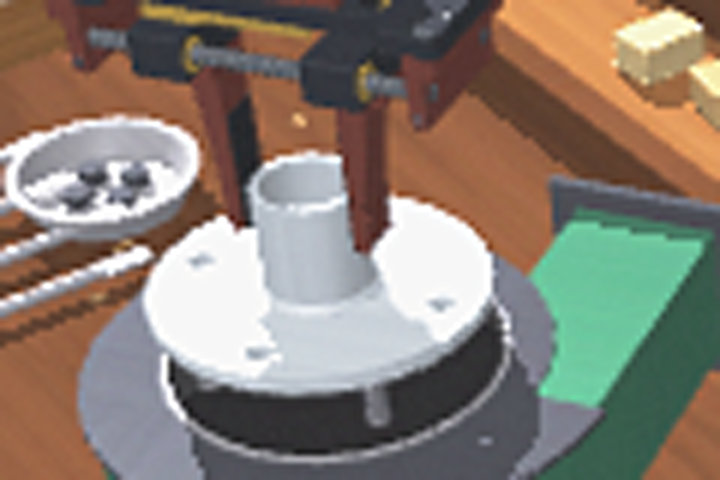

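View pics/s22c.png

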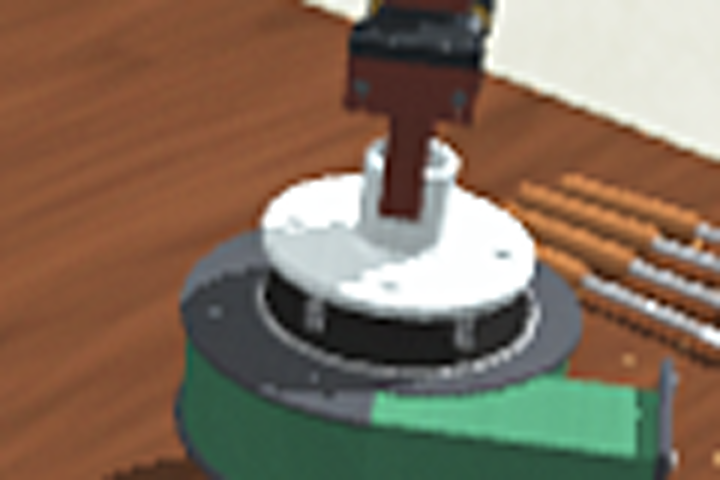

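```bash
python3 -m crank '[{"travel":[-0.05,0,0.06],"turn":0},{"travel":[-0.03,0,0.05],"turn":0},{"travel":[0,0,0],"turn":0}]' -1
python3 - <<'E'
from h import *
need([494.4,297.3,205],2.165);print(ctrl.get_obs()['moment'])
snap('side','d23');crop('d23',190,90,310,170,6,'d23c');snap('scene','s23');crop('s23',310,110,430,190,6,'s23c')
E
```

```text
t: 20.9
ee_pos: [491.4, 294.2, 198.1]
orientation: [0.913, -2.986, 0.016]
ft_force: [0.8, 0.8, -3.5]
width: 50.1
t 20.9 p [491.4 294.2 198.1] toolz [-0.016 -0.015 -1.   ] ty 2.1645 q [ 0.52  0.37  1.74 -0.01  1.05 -1.64] F [ 0.8  0.8 -3.5] w 50.1
units [-0.081  0.016 -0.139] mm [-4.1  0.8 -7. ]
turn units (tool z down => -) [np.float64(-0.0), np.float64(31.41)]
[ 0.3040487  -0.15288138  0.00686844]
```

View pics/d23c.png

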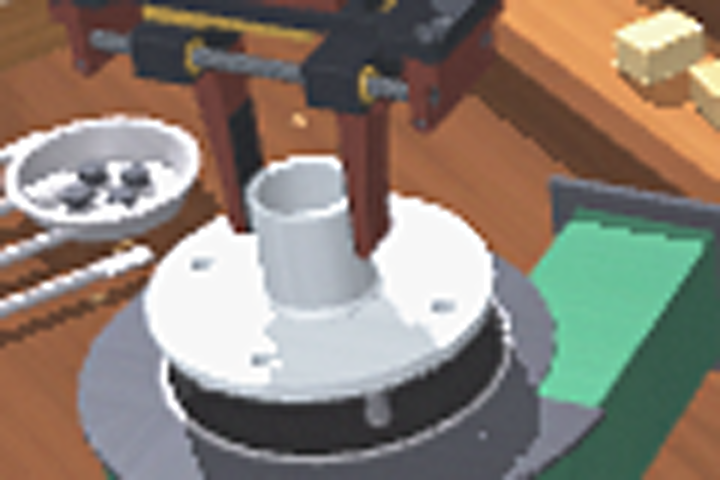

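View pics/s23c.png

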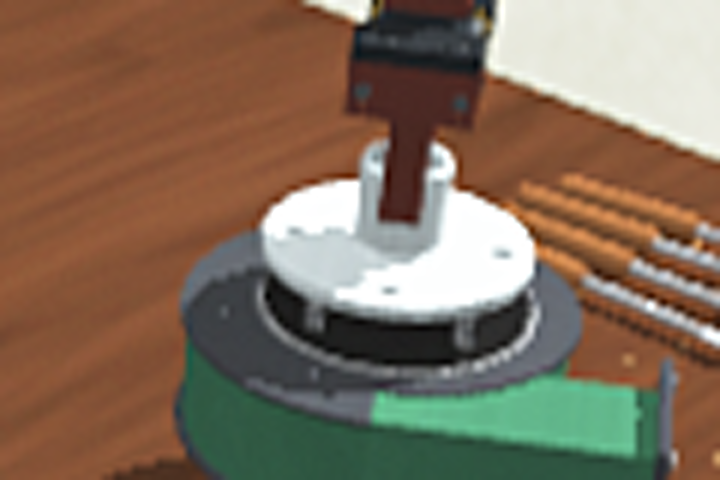

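```bash
cat > plate.py <<'E'
from h import *
from scipy.optimize import least_squares
def fit(obs,c0,ph0,spig=None):
    # obs: list (file,(u,v)) hole centres on the top face, spig: list (file,(u,v)) of spigot end centre
    def R(p): return cv2.Rodrigues(np.array([p[3],p[4],0.]))[0]
    def pts(p):
        return [np.array(p[:3])+R(p)@np.array([58*np.cos(p[5]+k*np.pi/2),58*np.sin(p[5]+k*np.pi/2),8.]) for k in range(4)]
    def res(p):
        P=pts(p); out=[]
        for f,u in obs:
            e=proj(f,P)-np.array(u); out.append(e[np.argmin((e**2).sum(1))])
        for f,u in spig or []:
            out.append((proj(f,np.array(p[:3])+R(p)@np.array([0,0,58.]))-np.array(u))[0])
        return np.concatenate(out)
    r=least_squares(res,[*c0,0,0,ph0],x_scale=[10,10,10,.1,.1,.1]); p=r.x
    print('back centre',p[:3].round(1),'axis tilt world deg x,y',np.degrees(R(p)[:2,2]).round(2),'phase',p[5].round(3),'res',r.fun.round(1).tolist()); return p
E
python3 - <<'E'
from plate import *
d=lambda x,y:('d23',(190+x/6,90+y/6)); s=lambda x,y:('s23',(310+x/6,110+y/6))
fit([d(203,264),d(443,307),d(263,360),s(390,291),s(503,253),s(296,232)],[494,297,170],2.165-1.571,[d(301,187),s(407,162)])
E
```

```text
back centre [493.4 294.7 173.3] axis tilt world deg x,y [-0.76  0.1 ] phase 0.614 res [-0.0, 0.0, -0.2, -0.3, -0.2, 0.1, -0.0, 0.1, 0.2, 0.1, -0.2, 0.1, 0.4, 0.2, 0.0, -0.2]
```

```bash
python3 -m crank '[{"travel":[0,0,-0.15],"turn":0},{"travel":[0,0,-0.15],"turn":0},{"travel":[0,0,0],"turn":0},{"travel":[0,0,0],"turn":0.4},{"travel":[0,0,0],"turn":0.7},{"travel":[0,0,0],"turn":0.8},{"travel":[0,0,0],"turn":0.8},{"travel":[0,0,0],"turn":0.8},{"travel":[0,0,0],"turn":0.8},{"travel":[0,0,0],"turn":0.8},{"travel":[0,0,0],"turn":0.8},{"travel":[0,0,0],"turn":0.8},{"travel":[0,0,0],"turn":0.6},{"travel":[0,0,0],"turn":0.3},{"travel":[0,0,0],"turn":0},{"travel":[0,0,0],"turn":0}]' -1
python3 - <<'E'
from h import *
need([496,297.3,205],2.1645-.811);print(ctrl.get_obs()['moment'])
snap('side','d24');crop('d24',190,70,310,170,6,'d24c');snap('scene','s24');crop('s24',310,100,430,190,6,'s24c');snap('wrist','w24')
E
```

```text
t: 22.6
ee_pos: [488.0, 293.1, 203.4]
orientation: [-0.306, -3.1, 0.039]
ft_force: [-0.4, -0.1, -5.0]
width: 50.2
t 22.6 p [488.  293.1 203.4] toolz [-0.029 -0.022 -0.999] ty 1.3747 q [ 0.52  0.37  1.74 -0.01  1.08 -0.85] F [-0.4 -0.1 -5. ] w 50.2
units [-0.139  0.112 -0.038] mm [-6.9  5.6 -1.9]
turn units (tool z down => -) [np.float64(0.21), np.float64(-31.2)]
[ 0.04550177 -0.06659146  0.00409382]
```

View pics/d24c.png

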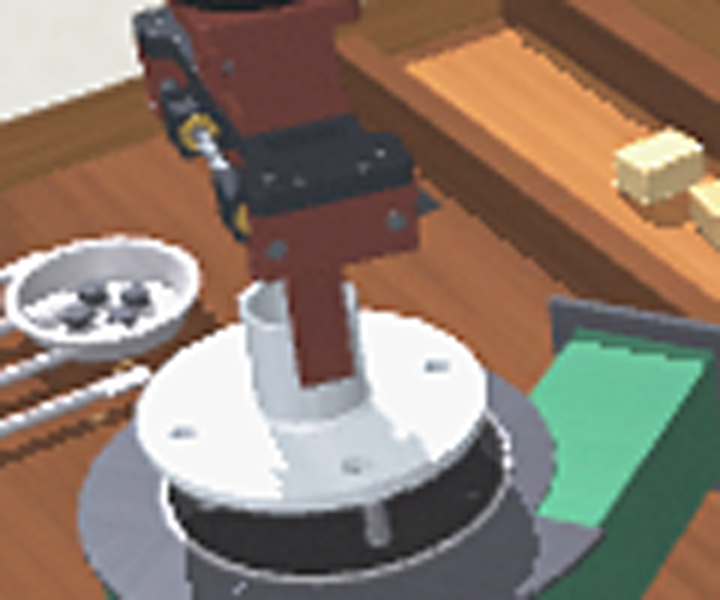

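View pics/s24c.png

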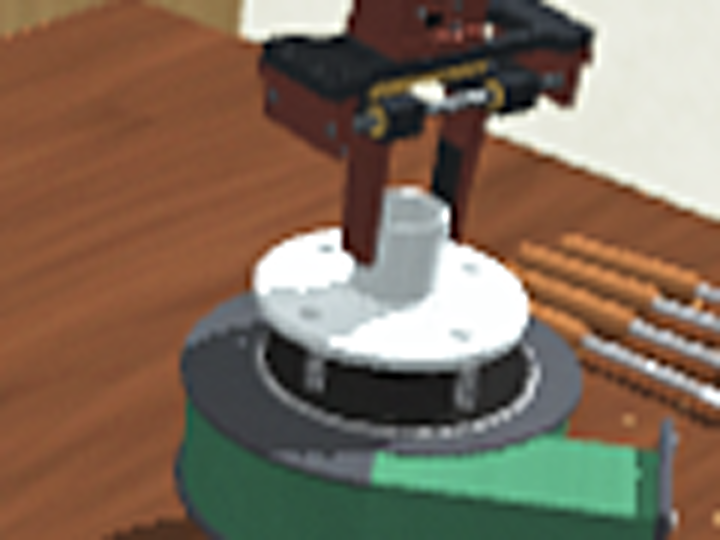

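View pics/w24.png

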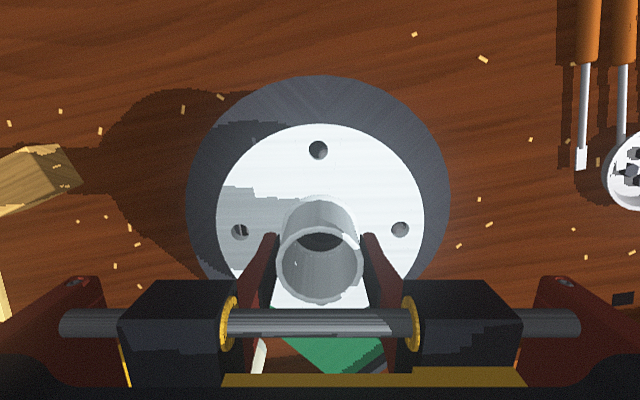

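Run:
```python
from plate import *
d=lambda x,y:('d24',(190+x/6,70+y/6)); s=lambda x,y:('s24',(310+x/6,100+y/6))
p=fit([d(182,433),d(438,367),d(353,466),s(312,314),s(460,333),s(470,267),s(327,247)],[490,294,180],1.379,[d(300,303),s(415,211)])
need([0,0,0])
```

```text
back centre [488.5 294.3 178.6] axis tilt world deg x,y [2.47 1.01] phase 1.394 res [-0.0, -0.5, -0.4, 0.1, 0.3, -0.3, -0.1, 0.2, 0.3, 0.9, 0.2, 0.5, 0.2, 0.2, -0.4, -0.8, -1.5, -0.0]
t 22.75 p [488.1 293.2 203.6] toolz [-0.028 -0.022 -0.999] ty 1.3744 q [ 0.52  0.37  1.74 -0.01  1.08 -0.85] F [ 0.1 -0.5 -5. ] w 50.6
units [ 8.328 -7.542  4.476] mm [ 416.4 -377.1  223.8]
```

Run:
```python
from h import *
crop('w24',200,110,440,310,3,'w24c')
```

```text
(no output)
```

View pics/w24c.png

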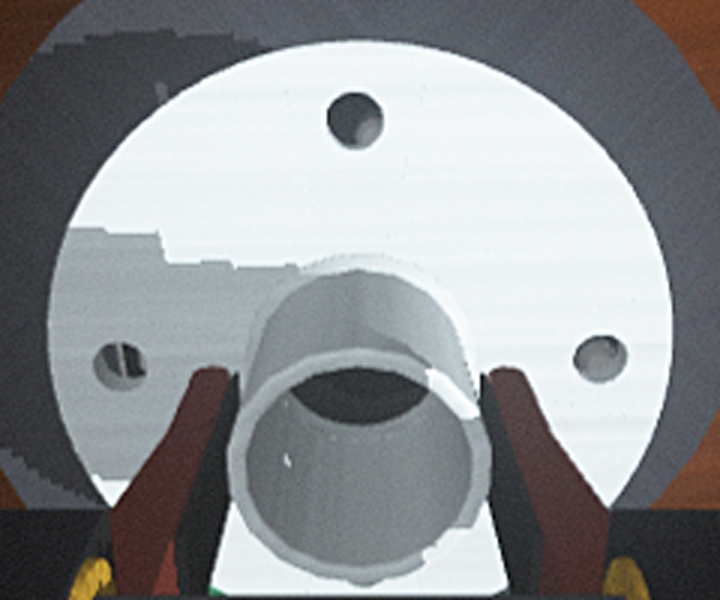

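Run:
```python
from h import *
H=[(200+x/3,110+y/3) for x,y in [(356,120),(120,365),(601,358)]]
n=np.array([np.radians(2.47),np.radians(1.01),1])
for z0 in (184,187,190):
    P=[]
    c=np.array([490,295,z0])
    for u in H:
        o,d=ray('w24',u); P.append(o+d*((c-o)@n)/(d@n))
    P=np.array(P); ctr=(P[1]+P[2])/2; print(z0,ctr.round(1),np.linalg.norm(P[1]-P[2]).round(1),np.linalg.norm(P[0]-ctr).round(1),'phase',np.arctan2(*(P[2]-P[1])[1::-1]).round(3),np.arctan2(*(P[0]-ctr)[1::-1]).round(3)-1.571)
```

```text
184 [489.5 293.9 184. ] 119.3 59.7 phase 1.392 1.3910000000000002
187 [488.3 294.2 187.1] 117.5 58.7 phase 1.392 1.3910000000000002
190 [487.1 294.5 190.1] 115.6 57.8 phase 1.392 1.3910000000000002
```

```bash
python3 - <<'E'
from h import *
need([488.1+7.3,293.2+1.8,203.6],1.3744-.017)
E
python3 -m crank '[{"travel":[-0.06,0.03,0],"turn":0.1},{"travel":[-0.06,0.03,0],"turn":0},{"travel":[0,0,0],"turn":0},{"travel":[0,0,0],"turn":0}]' -1
python3 - <<'E'
from h import *
need([488.1+7.3,293.2+1.8,203.6],1.3744-.017)
snap('wrist','w25');crop('w25',200,110,440,310,3,'w25c')
E
```

```text
t 22.75 p [488.1 293.2 203.6] toolz [-0.028 -0.022 -0.999] ty 1.3744 q [ 0.52  0.37  1.74 -0.01  1.08 -0.85] F [ 0.1 -0.5 -5. ] w 50.6
units [-0.135  0.064 -0.004] mm [-6.8  3.2 -0.2]
turn units (tool z down => -) [np.float64(0.17), np.float64(-31.25)]
t: 23.15
ee_pos: [495.5, 295.2, 203.5]
orientation: [-0.322, -3.099, 0.039]
ft_force: [0.6, 0.1, -4.9]
width: 50.4
t 23.15 p [495.5 295.2 203.5] toolz [-0.028 -0.022 -0.999] ty 1.3641 q [ 0.52  0.38  1.72 -0.01  1.08 -0.84] F [ 0.6  0.1 -4.9] w 50.4
units [ 0.001 -0.004 -0.002] mm [ 0.  -0.2 -0.1]
turn units (tool z down => -) [np.float64(0.07), np.float64(-31.35)]
```

View pics/w25c.png

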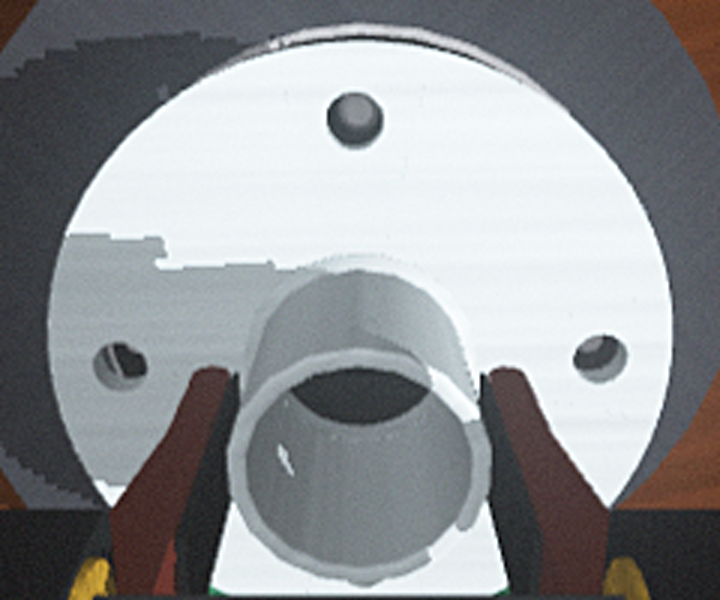

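Run:
```python
from h import *
im=cv2.imread('pics/w25.png')
t=[]
for (x,y) in [(318,150),(240,231),(400,229)]:
    c=im[y-16:y+16,x-16:x+16]; c=np.clip(c.astype(float)*1.6,0,255).astype(np.uint8); t.append(cv2.resize(c,None,fx=8,fy=8,interpolation=cv2.INTER_CUBIC))
cv2.imwrite('pics/w25h.png',np.hstack(t))
for c in ([494.4,297.3],[495.5,296.5]):
  for z in (176,148):
    for k in range(4):
      a=1.379+k*np.pi/2; print(c,z,proj('w25',[c[0]+58*np.cos(a),c[1]+58*np.sin(a),z]).round(1))
```

```text
[494.4, 297.3] 176 [[397.4 222.9]]
[494.4, 297.3] 176 [[320.5 146.7]]
[494.4, 297.3] 176 [[246.5 223.4]]
[494.4, 297.3] 176 [[322.2 288.9]]
[494.4, 297.3] 148 [[389.6 211.2]]
[494.4, 297.3] 148 [[321.2 143.2]]
[494.4, 297.3] 148 [[255.3 211.8]]
[494.4, 297.3] 148 [[322.7 271.2]]
[495.5, 296.5] 176 [[396.6 224.4]]
[495.5, 296.5] 176 [[319.7 148.5]]
[495.5, 296.5] 176 [[245.9 224.9]]
[495.5, 296.5] 176 [[321.5 290.2]]
[495.5, 296.5] 148 [[388.9 212.5]]
[495.5, 296.5] 148 [[320.5 144.8]]
[495.5, 296.5] 148 [[254.8 213.1]]
[495.5, 296.5] 148 [[322.1 272.4]]
```

View pics/w25h.png

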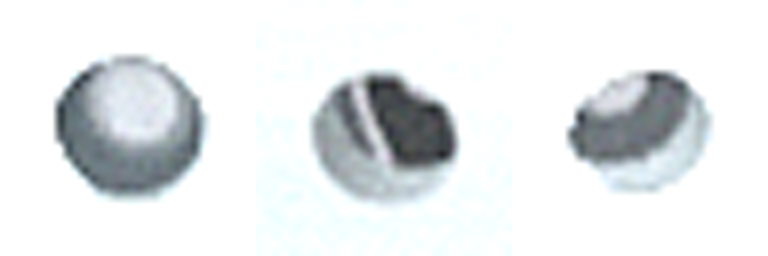

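```bash
python3 -m crank '[{"travel":[0,-0.005,0.06],"turn":0.05},{"travel":[0,0,0.06],"turn":0},{"travel":[0,0,0],"turn":0}]' -1
python3 - <<'E'
from h import *
need([495.5,295,196],1.3744-.017);print(ctrl.get_obs()['moment'])
snap('wrist','w26');im=cv2.imread('pics/w26.png')
t=[]
for (x,y) in [(318,150),(240,231),(400,229)]:
    c=im[y-16:y+16,x-16:x+16]; c=np.clip(c.astype(float)*1.6,0,255).astype(np.uint8); t.append(cv2.resize(c,None,fx=8,fy=8,interpolation=cv2.INTER_CUBIC))
cv2.imwrite('pics/w26h.png',np.hstack(t))
E
```

```text
t: 23.5
ee_pos: [495.1, 294.7, 197.0]
orientation: [-0.33, -3.099, 0.039]
ft_force: [0.0, -0.6, -5.1]
width: 50.2
t 23.5 p [495.1 294.7 197. ] toolz [-0.028 -0.022 -0.999] ty 1.3589 q [ 0.52  0.38  1.73 -0.01  1.07 -0.84] F [ 0.  -0.6 -5.1] w 50.2
units [-0.007  0.008  0.019] mm [-0.3  0.4  1. ]
turn units (tool z down => -) [np.float64(0.01), np.float64(-31.4)]
[-0.0278503  -0.04381782 -0.00394005]
```

View pics/w26h.png

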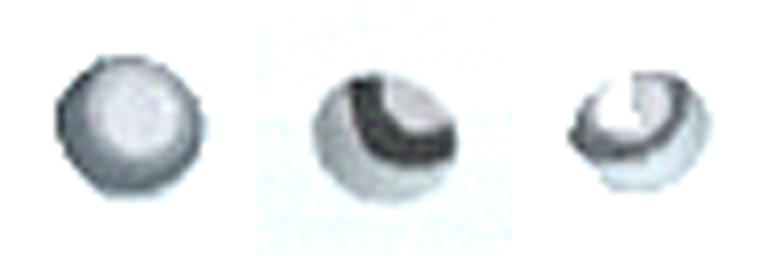

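```bash
python3 -m crank '[{"travel":[0.005,0.018,0],"turn":0.05},{"travel":[0,0,0.05],"turn":0},{"travel":[0,0,0.05],"turn":0},{"travel":[0,0,0],"turn":0}]' -1
python3 - <<'E'
from h import *
need([495.5,295,196],1.3744-.017);print(ctrl.get_obs()['moment'])
snap('wrist','w27');im=cv2.imread('pics/w27.png')
t=[]
for (x,y) in [(318,150),(240,231),(400,229)]:
    c=im[y-16:y+16,x-16:x+16]; c=np.clip(c.astype(float)*1.6,0,255).astype(np.uint8); t.append(cv2.resize(c,None,fx=8,fy=8,interpolation=cv2.INTER_CUBIC))
cv2.imwrite('pics/w27h.png',np.hstack(t))
E
```

```text
t: 23.95
ee_pos: [495.0, 295.7, 191.8]
orientation: [-0.339, -3.098, 0.038]
ft_force: [0.2, -0.5, -4.5]
width: 50.2
t 23.95 p [495.  295.7 191.8] toolz [-0.028 -0.022 -0.999] ty 1.3534 q [ 0.52  0.39  1.73 -0.01  1.06 -0.83] F [ 0.2 -0.5 -4.5] w 50.2
units [-0.011 -0.013 -0.084] mm [-0.6 -0.7 -4.2]
turn units (tool z down => -) [np.float64(-0.04), np.float64(31.38)]
[-0.02201323 -0.04153085  0.01089229]
```

View pics/w27h.png

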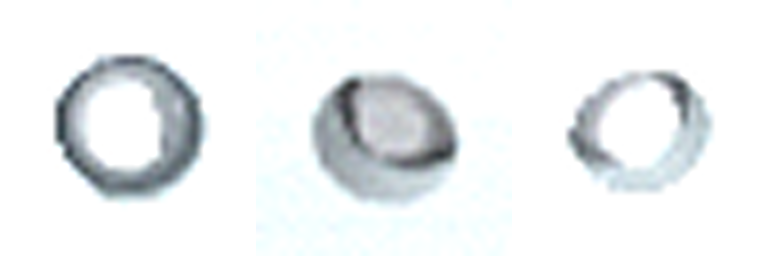

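```bash
python3 -m crank '[{"travel":[-0.003,0.003,0.06],"turn":0},{"travel":[-0.003,0.003,0.08],"turn":0},{"travel":[-0.003,0.003,0.06],"turn":0},{"travel":[0,0,0],"turn":0}]' -1
python3 - <<'E'
from h import *
need([495.0,295.7,172],1.3744-.017);print(ctrl.get_obs()['moment'])
snap('wrist','w28');im=cv2.imread('pics/w28.png')
t=[]
for (x,y) in [(318,150),(240,231),(400,229)]:
    c=im[y-16:y+16,x-16:x+16]; c=np.clip(c.astype(float)*1.3,0,255).astype(np.uint8); t.append(cv2.resize(c,None,fx=8,fy=8,interpolation=cv2.INTER_CUBIC))
cv2.imwrite('pics/w28h.png',np.hstack(t))
E
```

```text
t: 24.4
ee_pos: [495.3, 295.9, 181.0]
orientation: [-0.338, -3.098, 0.038]
ft_force: [-0.4, 0.6, -5.0]
width: 50.0
t 24.4 p [495.3 295.9 181. ] toolz [-0.027 -0.022 -0.999] ty 1.3535 q [ 0.52  0.4   1.74 -0.01  1.04 -0.83] F [-0.4  0.6 -5. ] w 50.0
units [0.002 0.    0.18 ] mm [0.1 0.  9. ]
turn units (tool z down => -) [np.float64(-0.04), np.float64(31.38)]
[ 0.01267718 -0.00875829  0.03360787]
```

View pics/w28h.png

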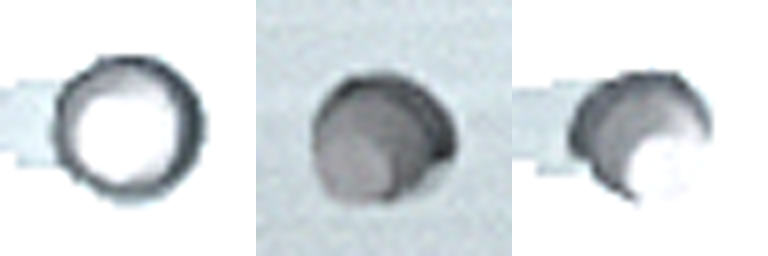

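```bash
python3 -m crank '[{"travel":[-0.002,0.002,0.06],"turn":0},{"travel":[-0.002,0.002,0.05],"turn":0},{"travel":[0,0,0.03],"turn":0},{"travel":[0,0,0],"turn":0}]' -1
python3 - <<'E'
from h import *
need([495.3,295.9,170],1.3744-.017);print(ctrl.get_obs()['moment'])
E
python3 -m crank '[{"travel":[0,0,0.03],"turn":0},{"travel":[0,0,0.03],"turn":0},{"travel":[0,0,0],"turn":0}]' -1
python3 - <<'E'
from h import *
need([495.3,295.9,170],1.3744-.017);print(ctrl.get_obs()['moment'])
E
```

```text
t: 24.85
ee_pos: [495.6, 296.0, 173.7]
orientation: [-0.339, -3.098, 0.038]
ft_force: [-1.4, 0.2, -5.1]
width: 50.3
t 24.85 p [495.6 296.  173.7] toolz [-0.027 -0.022 -0.999] ty 1.3534 q [ 0.52  0.41  1.74 -0.01  1.02 -0.83] F [-1.4  0.2 -5.1] w 50.3
units [ 0.004 -0.     0.074] mm [ 0.2 -0.   3.7]
turn units (tool z down => -) [np.float64(-0.04), np.float64(31.38)]
[ 0.01513997 -0.08427269  0.02172193]
t: 25.15
ee_pos: [495.5, 296.0, 171.8]
orientation: [-0.338, -3.099, 0.037]
ft_force: [0.2, -0.3, -2.9]
width: 50.3
t 25.15 p [495.5 296.  171.8] toolz [-0.027 -0.021 -0.999] ty 1.3535 q [ 0.52  0.42  1.74 -0.01  1.02 -0.83] F [ 0.2 -0.3 -2.9] w 50.3
units [ 0.002 -0.002  0.035] mm [ 0.1 -0.1  1.8]
turn units (tool z down => -) [np.float64(-0.04), np.float64(31.38)]
[ 0.15111675 -0.0712269   0.02597523]
```

```bash
python3 -m crank '[{"travel":[0,0,0.04],"turn":0},{"travel":[0,0,0.04],"turn":0},{"travel":[0,0,0.04],"turn":0},{"travel":[0,0,0],"turn":0}]' -1
python3 - <<'E'
from h import *
need([495.3,295.9,170],1.3744-.017);print(ctrl.get_obs()['moment'])
snap('side','d30');crop('d30',190,70,310,170,6,'d30c');snap('scene','s30');crop('s30',310,100,430,190,6,'s30c')
E
```

```text
t: 25.55
ee_pos: [496.0, 295.6, 170.9]
orientation: [-0.339, -3.101, 0.035]
ft_force: [-0.1, -0.3, -3.9]
width: 50.0
t 25.55 p [496.  295.6 170.9] toolz [-0.024 -0.02  -1.   ] ty 1.3532 q [ 0.52  0.42  1.75 -0.01  1.01 -0.83] F [-0.1 -0.3 -3.9] w 50.0
units [0.014 0.003 0.018] mm [0.7 0.2 0.9]
turn units (tool z down => -) [np.float64(-0.04), np.float64(31.37)]
[ 0.11759255 -0.02531149  0.02539198]
```

View pics/d30c.png

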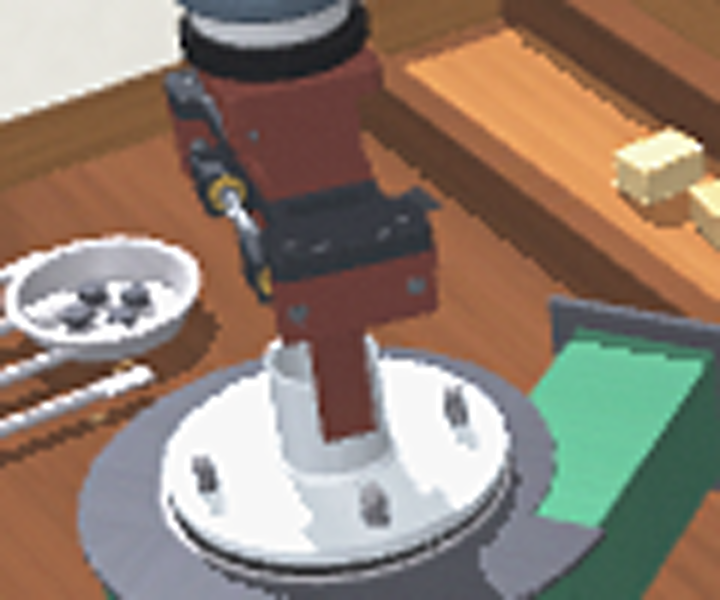

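View pics/s30c.png

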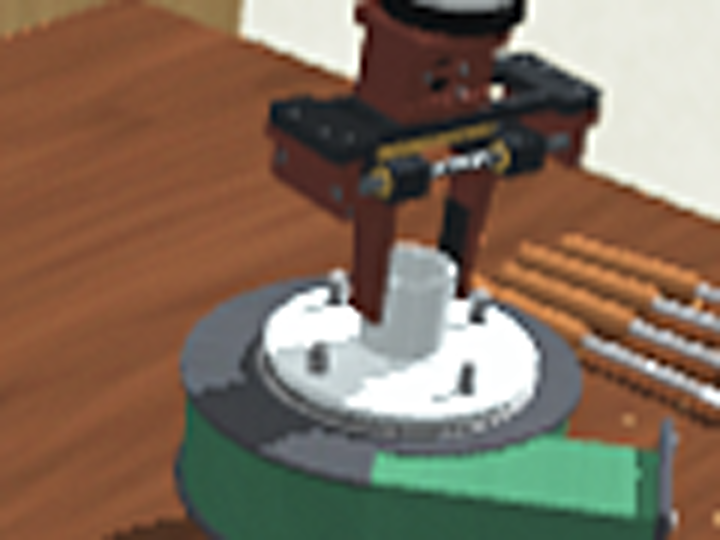

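```bash
python3 -m crank '[{"travel":[0,0,0.06],"turn":0},{"travel":[0,0,0.08],"turn":0}]' -1
python3 - <<'E'
from h import *
need([495.3,295.9,170],1.3744-.017);print(ctrl.get_obs()['moment'])
E
python3 -m crank '[{"travel":[0,0,0.08],"turn":0},{"travel":[0,0,0.08],"turn":0}]' -1
python3 - <<'E'
from h import *
need([495.3,295.9,170],1.3744-.017);print(ctrl.get_obs()['moment'])
E
```

```text
t: 25.85
ee_pos: [495.7, 295.1, 169.0]
orientation: [-0.34, -3.101, 0.036]
ft_force: [-16.7, -9.3, 47.7]
width: 50.2
t 25.85 p [495.7 295.1 169. ] toolz [-0.024 -0.021 -0.999] ty 1.3527 q [ 0.52  0.42  1.75 -0.01  1.01 -0.83] F [-16.7  -9.3  47.7] w 50.2
units [ 0.012  0.013 -0.021] mm [ 0.6  0.6 -1. ]
turn units (tool z down => -) [np.float64(-0.05), np.float64(31.37)]
[-1.46811197  2.82472921 -0.14723754]
t: 26.05
ee_pos: [495.9, 295.1, 169.0]
orientation: [-0.341, -3.102, 0.035]
ft_force: [-13.7, -7.6, 34.5]
width: 50.5
t 26.05 p [495.9 295.1 169. ] toolz [-0.023 -0.02  -1.   ] ty 1.3523 q [ 0.52  0.42  1.75 -0.01  1.01 -0.83] F [-13.7  -7.6  34.5] w 50.5
units [ 0.015  0.013 -0.021] mm [ 0.8  0.7 -1. ]
turn units (tool z down => -) [np.float64(-0.05), np.float64(31.36)]
[-1.28897061  2.2889031  -0.08580507]
```

```bash
python3 -m crank '[{"travel":[0,0,0],"turn":0},{"travel":[0,0,0],"turn":0}]' -1
python3 - <<'E'
from h import *
need([495.3,295.9,170],1.3744-.017);print(ctrl.get_obs()['moment'])
snap('side','d31');crop('d31',190,100,310,200,6,'d31c');snap('scene','s31');crop('s31',340,130,440,210,7,'s31c')
E
```

```text
t: 26.25
ee_pos: [496.1, 295.1, 170.1]
orientation: [-0.341, -3.104, 0.034]
ft_force: [-0.5, 0.6, -5.3]
width: 50.3
t 26.25 p [496.1 295.1 170.1] toolz [-0.021 -0.02  -1.   ] ty 1.3523 q [ 0.52  0.42  1.75 -0.01  1.01 -0.83] F [-0.5  0.6 -5.3] w 50.3
units [0.018 0.013 0.001] mm [0.9 0.6 0.1]
turn units (tool z down => -) [np.float64(-0.05), np.float64(31.37)]
[ 0.01226829 -0.03845715  0.01330089]
```

View pics/d31c.png

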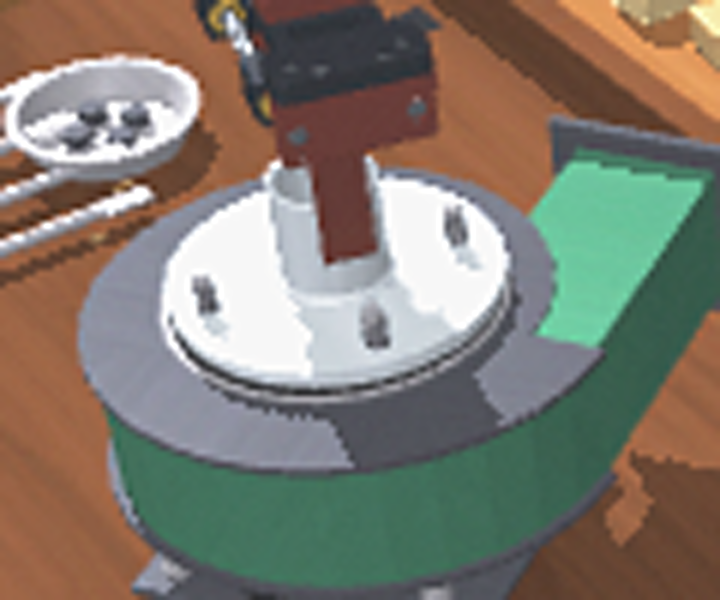

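View pics/s31c.png

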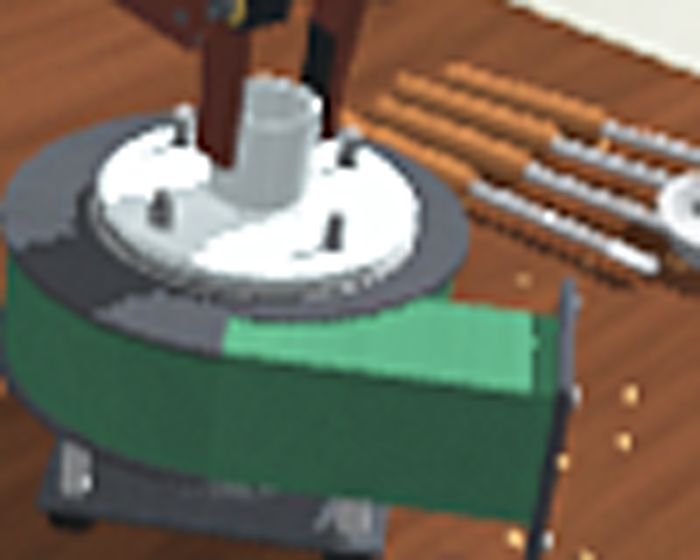

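```bash
python3 -m crank '[{"travel":[0,0,0.04],"turn":0},{"travel":[0,0,0.05],"turn":0}]' -1
python3 - <<'E'
from h import *
need([495.3,295.9,170]);print(ctrl.get_obs()['moment'])
snap('side','d32');crop('d32',190,100,310,200,6,'d32c');snap('scene','s32');crop('s32',340,130,440,210,7,'s32c')
need([495.3,295.9,170])
E
```

```text
t: 26.55
ee_pos: [495.9, 295.1, 169.0]
orientation: [-0.341, -3.102, 0.035]
ft_force: [-11.4, -6.4, 32.5]
width: 50.3
t 26.55 p [495.9 295.1 169. ] toolz [-0.023 -0.02  -1.   ] ty 1.3523 q [ 0.52  0.42  1.75 -0.01  1.01 -0.83] F [-11.4  -6.4  32.5] w 50.3
units [ 0.015  0.012 -0.021] mm [ 0.8  0.6 -1. ]
[-1.23956515  2.07275188 -0.01255931]
t 26.65 p [495.9 295.1 169. ] toolz [-0.022 -0.02  -1.   ] ty 1.3522 q [ 0.52  0.42  1.75 -0.01  1.01 -0.83] F [-9.3 -5.2 24.7] w 50.4
units [ 0.015  0.013 -0.02 ] mm [ 0.8  0.6 -1. ]
```

View pics/d32c.png

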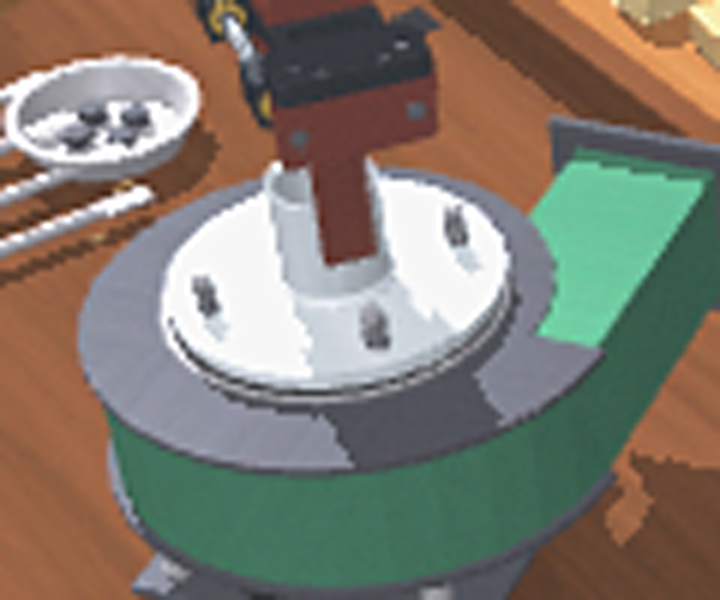

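View pics/s32c.png

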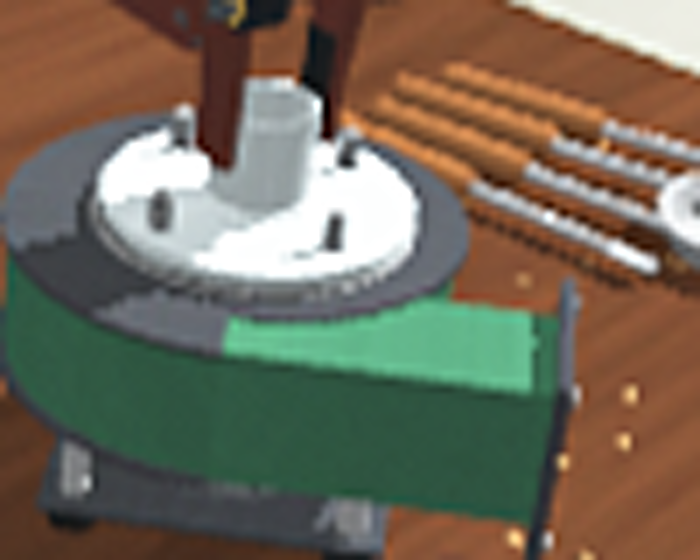

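```bash
python3 -m crank '[{"travel":[0,0,0.025],"turn":0}]' -1
python3 -m crank '[{"travel":[0,0,0.02],"turn":0},{"travel":[0,0,0],"turn":0},{"travel":[0,0,0],"turn":0},{"travel":[0,0,0],"turn":0},{"travel":[0,0,0],"turn":0}]' 0.5
python3 - <<'E'
from h import *
need([495.3,295.9,170]);
snap('side','d33');crop('d33',190,100,310,200,6,'d33c');snap('scene','s33');crop('s33',340,130,440,210,7,'s33c')
snap('wrist','w33')
E
```

```text
t: 26.75
ee_pos: [495.8, 295.1, 169.1]
orientation: [-0.341, -3.103, 0.035]
ft_force: [-4.2, -2.0, 4.8]
width: 50.3
t: 27.25
ee_pos: [497.2, 295.8, 167.6]
orientation: [-0.341, -3.105, 0.033]
ft_force: [0.0, 0.4, -0.1]
width: 65.8
t 27.25 p [497.2 295.8 167.6] toolz [-0.02  -0.019 -1.   ] ty 1.3524 q [ 0.52  0.42  1.75 -0.01  1.   -0.83] F [ 0.   0.4 -0.1] w 65.8
units [ 0.039 -0.008 -0.047] mm [ 2.  -0.4 -2.4]
```

View pics/d33c.png

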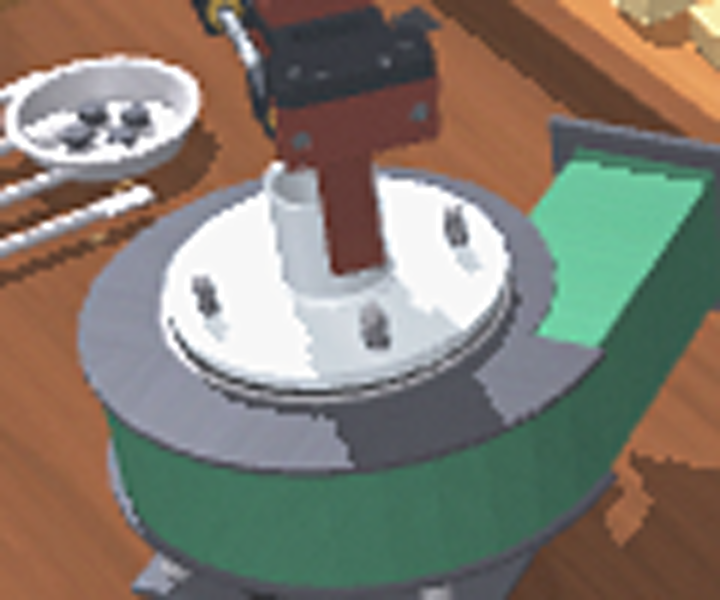

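View pics/s33c.png

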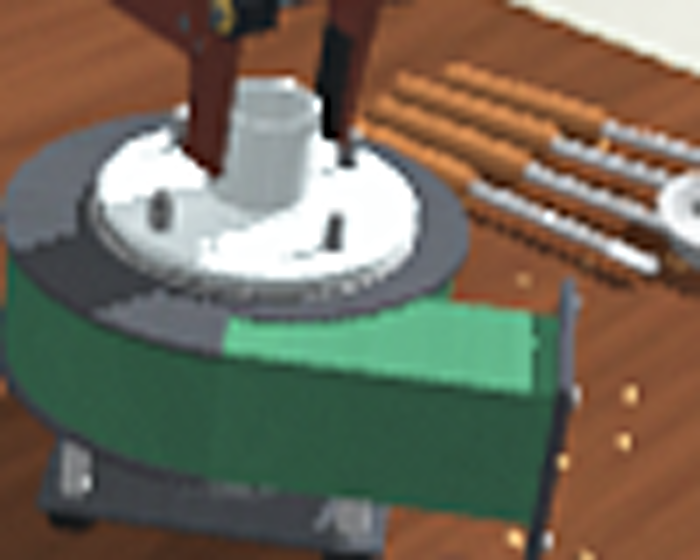

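View pics/w33.png

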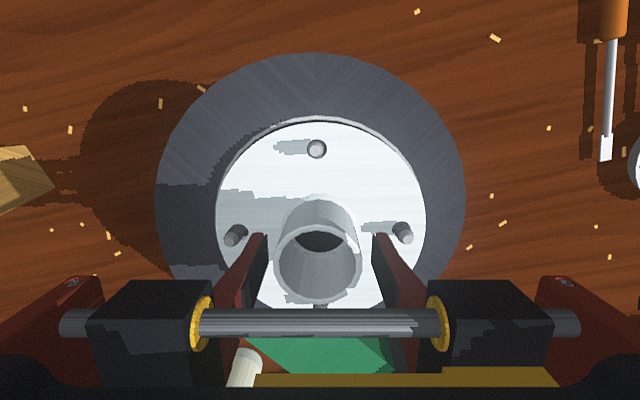

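```bash
python3 -m crank '[{"travel":[0,0,-0.1],"turn":0},{"travel":[0,0,-0.3],"turn":0},{"travel":[0,0,-0.4],"turn":0},{"travel":[0,0,-0.5],"turn":0},{"travel":[0,0,-0.5],"turn":0},{"travel":[0,0,-0.5],"turn":0},{"travel":[0,0,-0.3],"turn":0},{"travel":[0.3,0,0],"turn":0},{"travel":[0.5,0,0],"turn":0},{"travel":[0.3,0,0],"turn":0},{"travel":[0,0,0],"turn":0}]' 0.5
python3 - <<'E'
from h import *
need([495.3,295.9,170]);
snap('side','d34');crop('d34',190,100,310,200,6,'d34c');snap('scene','s34');crop('s34',340,130,440,210,7,'s34c')
snap('wrist','w34')
E
```

```text
t: 28.5
ee_pos: [441.5, 310.2, 304.0]
orientation: [-0.342, -3.102, 0.035]
ft_force: [1.1, 0.4, 0.7]
width: 66.0
t 28.5 p [441.5 310.2 304. ] toolz [-0.022 -0.02  -1.   ] ty 1.3515 q [ 0.59  0.21  1.7  -0.    1.26 -0.76] F [1.1 0.4 0.7] w 66.0
units [-1.159  0.021  2.661] mm [-58.    1.1 133. ]
```

View pics/d34c.png

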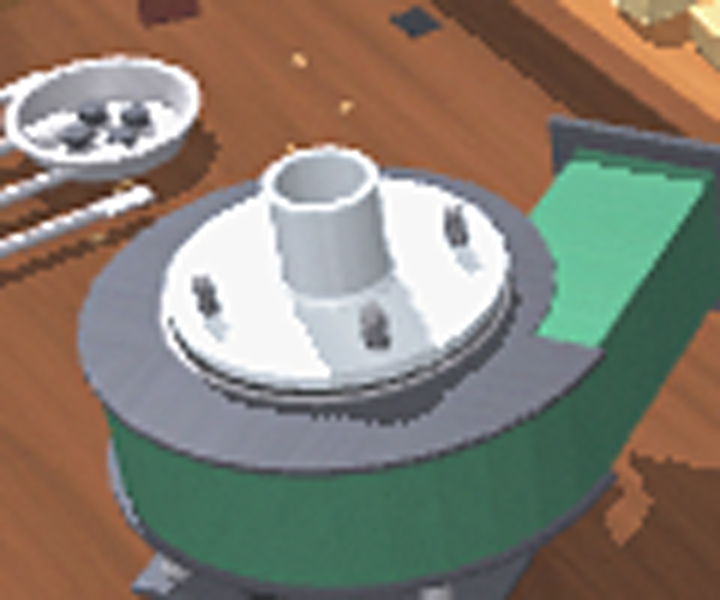

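View pics/s34.png

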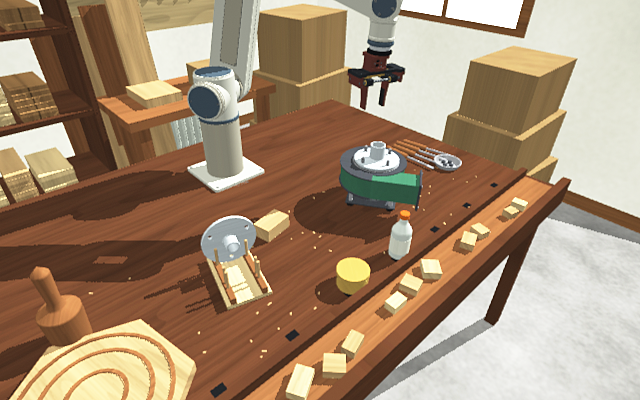

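View pics/w34.png

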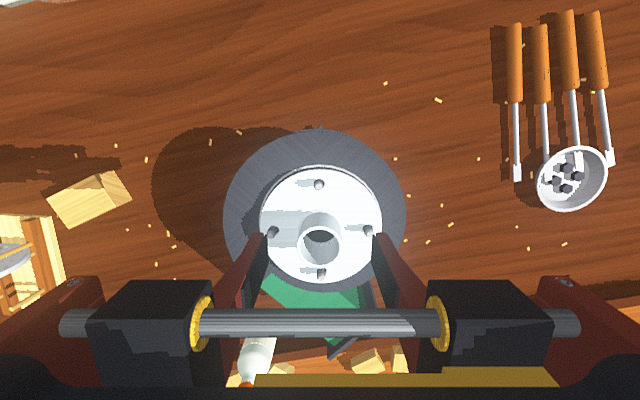

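Run:
```python
from h import *
th=np.linspace(0,2*np.pi,181)
im=cv2.imread('pics/d34.png');im2=cv2.imread('pics/s34.png')
for n,f,I,(x0,y0,x1,y1) in (('d','d34',im,(190,100,310,200)),('s','s34',im2,(320,120,440,210))):
    big=cv2.resize(I[y0:y1,x0:x1],None,fx=6,fy=6,interpolation=cv2.INTER_CUBIC)
    for r,z,c in ((75,156,(0,0,255)),(25,206,(255,0,0)),(75,148,(0,255,0))):
        q=proj(f,np.c_[495.8+r*np.cos(th),294.9+r*np.sin(th),0*th+z-3]); q=((q-[x0,y0]+.5)*6-.5).astype(int)
        cv2.polylines(big,[q.reshape(-1,1,2)],True,c,1)
    cv2.imwrite(f'pics/{f}o.png',big)
```

```text
(no output)
```

View pics/d34o.png

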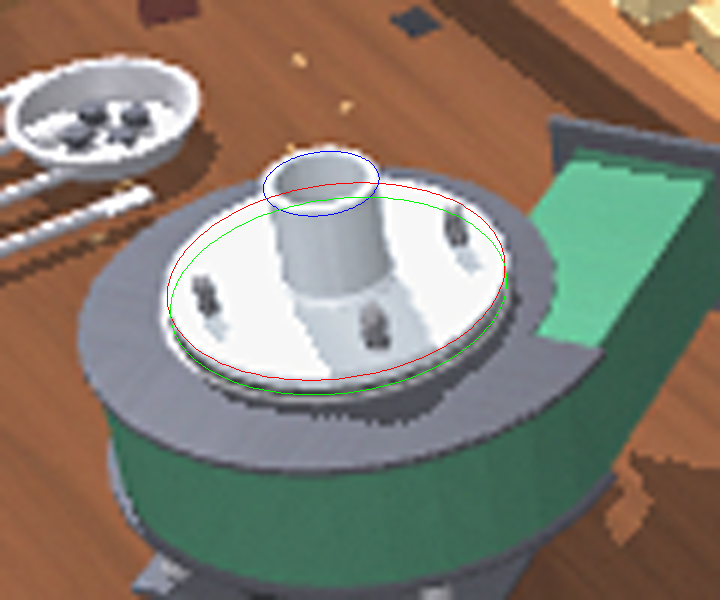

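View pics/s34o.png

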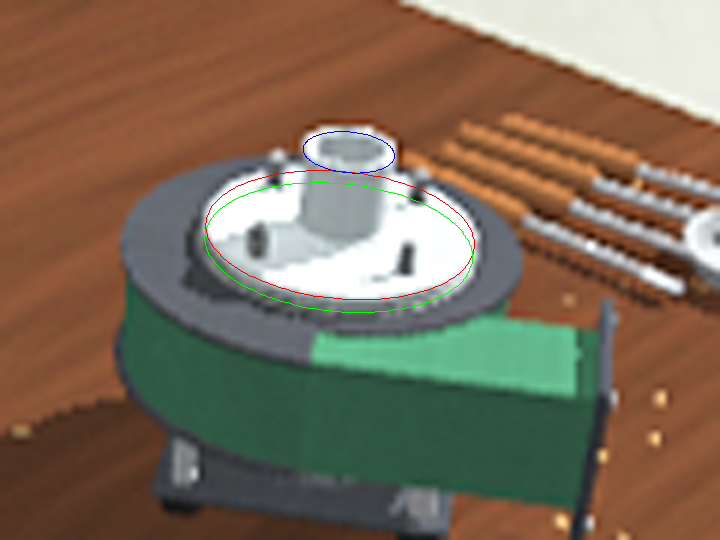

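Run:
```python
from h import *
# compare observed top-face outline with predicted for tilts: segment bright face, fit by edges
from scipy.optimize import least_squares
th=np.linspace(0,2*np.pi,73)[:-1]
G={f:cv2.GaussianBlur(cv2.cvtColor(cv2.imread(f'pics/{f}.png'),cv2.COLOR_BGR2GRAY),(0,0),0.7).astype(np.float32) for f in('d34','s34')}
def circ(p,r,z):
    R=cv2.Rodrigues(np.array([p[3],p[4],0.]))[0]; return np.array(p[:3])+(R@np.array([r*np.cos(th),r*np.sin(th),0*th+z])).T
def samp(f,q): return cv2.remap(G[f],q[:,0].astype(np.float32).reshape(-1,1),q[:,1].astype(np.float32).reshape(-1,1),cv2.INTER_LINEAR).ravel()
def score(p):
    s=0
    for f in G:
        a=samp(f,proj(f,circ(p,74,8))); b=samp(f,proj(f,circ(p,76.5,8))); s+=np.clip(a-b,-60,60).sum()
        a=samp(f,proj(f,circ(p,24.3,58))); b=samp(f,proj(f,circ(p,26.2,58))); s+=np.clip(a-b,-60,60).sum()*.6
    return -s
from scipy.optimize import differential_evolution
for seed in (0,1):
    r=differential_evolution(score,[(491,500),(290,300),(141,150),(-.06,.06),(-.06,.06)],seed=seed,maxiter=60,popsize=12,tol=1e-6)
    print(r.x[:3].round(1),np.degrees(r.x[3:]).round(2),r.fun)
    for t in ([0,0],):
        r2=differential_evolution(lambda q:score([*q,*t]),[(491,500),(290,300),(141,150)],seed=0,maxiter=40); print('flat',r2.x.round(1),r2.fun)
```

```text
[495.8 295.6 147.7] [ 1.29 -0.15] -5596.5087890625
flat [495.5 294.6 148.1] -5415.11865234375
[496.  295.9 147.4] [ 1.07 -0.11] -5595.84716796875
flat [495.5 294.6 148.1] -5415.11865234375
```

Run:
```python
from h import *
for f,x0,y0 in(('d34',195,120),('s34',345,135)):
    im=cv2.imread(f'pics/{f}.png')[y0:y0+64,x0:x0+88]; cv2.imwrite(f'pics/{f}z.png',cv2.resize(im,None,fx=9,fy=9,interpolation=cv2.INTER_CUBIC))
    for k in range(4):
        a=1.373+k*np.pi/2; P=[495.8+58*np.cos(a),294.9+58*np.sin(a)]
        q=(proj(f,[[*P,173],[*P,153]])-[x0,y0]+.5)*9-.5; print(f,k,q.round(0).tolist())
```

```text
d34 0 [[392.0, 82.0], [402.0, 137.0]]
d34 1 [[261.0, 233.0], [272.0, 289.0]]
d34 2 [[515.0, 285.0], [524.0, 341.0]]
d34 3 [[637.0, 130.0], [644.0, 185.0]]
s34 0 [[410.0, 130.0], [403.0, 177.0]]
s34 1 [[194.0, 104.0], [190.0, 151.0]]
s34 2 [[166.0, 204.0], [161.0, 252.0]]
s34 3 [[392.0, 232.0], [385.0, 280.0]]
```

View pics/d34z.png

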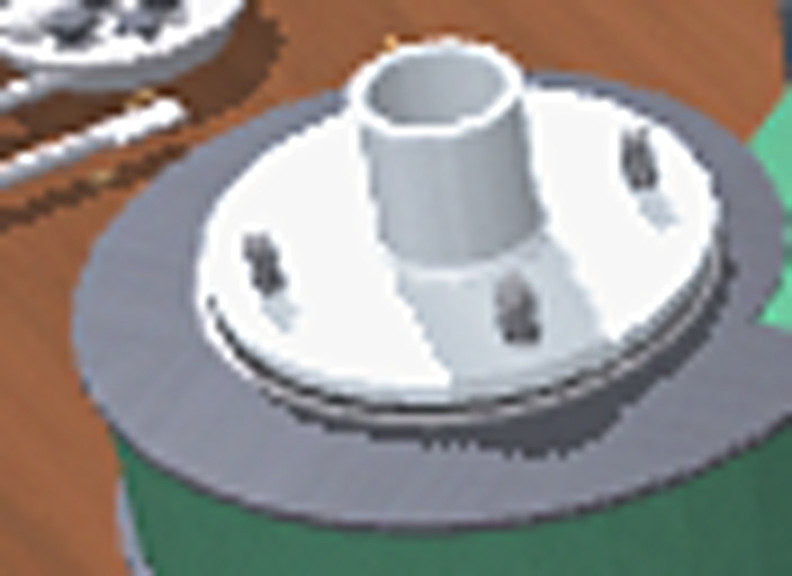

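View pics/s34z.png

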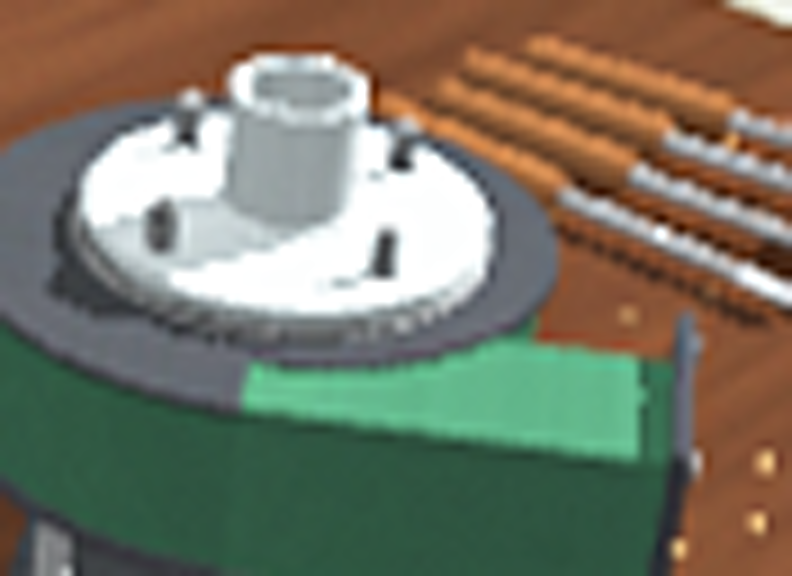

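```bash
python3 -m crank '[{"travel":[-0.3,0,0],"turn":0.3},{"travel":[-0.5,0,0],"turn":0},{"travel":[-0.3,0,0],"turn":0},{"travel":[0,0,0],"turn":0.6},{"travel":[0,0,0],"turn":0.8},{"travel":[0,0,0],"turn":0.8},{"travel":[0,0,0],"turn":0.8},{"travel":[0,0,0],"turn":0.8},{"travel":[0,0,0],"turn":0.8},{"travel":[0,0,0],"turn":0.8},{"travel":[0,0,0],"turn":0.8},{"travel":[0,0,0],"turn":0.8},{"travel":[0,0,0],"turn":0.3},{"travel":[0,0,0],"turn":0},{"travel":[0,0,0],"turn":0}]' 0.6
python3 - <<'E'
from h import *
need([495.5,295.2,225],1.3535-.785); snap('wrist','w35')
E
```

```text
t: 30.15
ee_pos: [517.3, 288.8, 296.7]
orientation: [-1.553, -2.719, 0.052]
ft_force: [-0.1, -0.2, -0.2]
width: 70.3
t 30.15 p [517.3 288.8 296.7] toolz [-0.025 -0.024 -0.999] ty 0.5326 q [ 0.49  0.31  1.6  -0.01  1.27 -0.04] F [-0.1 -0.2 -0.2] w 70.3
units [ 0.342 -0.263  1.44 ] mm [ 17.1 -13.1  72. ]
turn units (tool z down => -) [np.float64(-0.36), np.float64(31.06)]
```

View pics/w35.png

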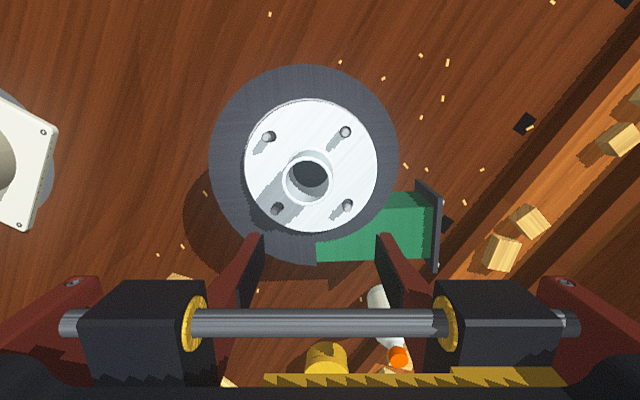

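```bash
python3 -m crank '[{"travel":[0.15,-0.12,0.1],"turn":-0.3},{"travel":[0.15,-0.12,0.3],"turn":0},{"travel":[0.02,0,0.4],"turn":0},{"travel":[0,0,0.4],"turn":0},{"travel":[0,0,0.1],"turn":0},{"travel":[0,0,0],"turn":0},{"travel":[0,0,0],"turn":0}]' 0.6
python3 - <<'E'
from h import *
need([495.5,295.2,142],1.3535-.785); snap('wrist','w36')
E
```

```text
t: 30.9
ee_pos: [494.5, 295.7, 229.7]
orientation: [-1.497, -2.749, 0.05]
ft_force: [-0.9, 1.2, 0.4]
width: 70.2
t 30.9 p [494.5 295.7 229.7] toolz [-0.025 -0.023 -0.999] ty 0.5734 q [ 0.52  0.35  1.7  -0.01  1.13 -0.05] F [-0.9  1.2  0.4] w 70.2
units [-0.01   0.07   1.753] mm [-0.5  3.5 87.7]
turn units (tool z down => -) [np.float64(0.05), np.float64(-31.37)]
```

View pics/w36.png

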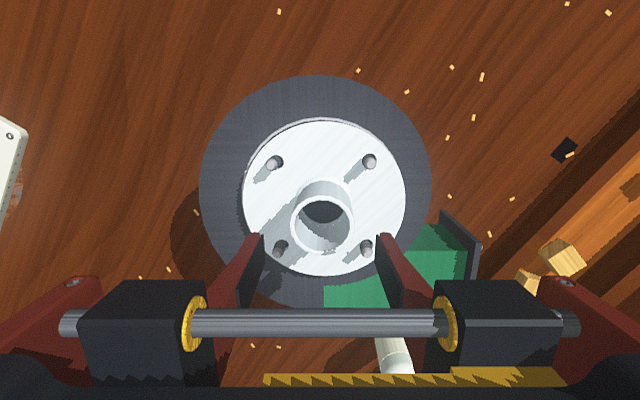

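```bash
python3 -m crank '[{"travel":[0,0.03,0.2],"turn":0},{"travel":[0,0.03,0.4],"turn":0},{"travel":[0,0.01,0.4],"turn":0},{"travel":[0,0,0.3],"turn":0},{"travel":[0,0,0],"turn":0},{"travel":[0,0,0],"turn":0}]' 0.6
python3 - <<'E'
from h import *
need([495.5,295.2,142],1.3535-.785); snap('wrist','w37');snap('side','d37');crop('d37',190,70,310,170,6,'d37c')
E
```

```text
t: 31.55
ee_pos: [499.3, 298.0, 165.3]
orientation: [-1.499, -2.753, 0.038]
ft_force: [0.1, 0.3, 0.1]
width: 70.5
t 31.55 p [499.3 298.  165.3] toolz [-0.017 -0.018 -1.   ] ty 0.5737 q [ 0.52  0.43  1.74 -0.01  0.99 -0.05] F [0.1 0.3 0.1] w 70.5
units [-0.002 -0.082  0.467] mm [-0.1 -4.1 23.4]
turn units (tool z down => -) [np.float64(0.05), np.float64(-31.36)]
```

View pics/w37.png

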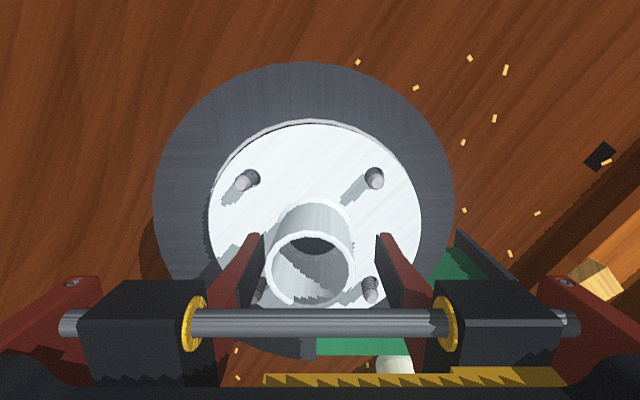

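View pics/d37c.png

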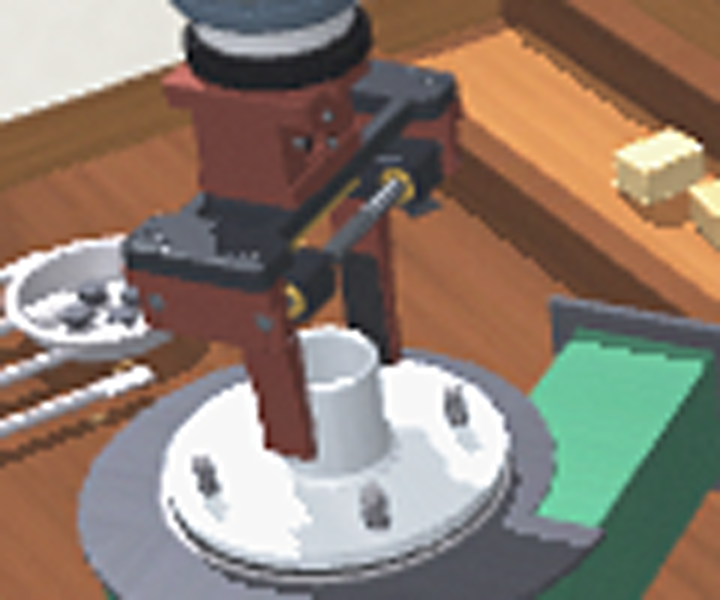

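```bash
python3 -m crank '[{"travel":[0,-0.04,0],"turn":0},{"travel":[0,-0.035,0],"turn":0},{"travel":[0,0,0.1],"turn":0},{"travel":[0,0,0.1],"turn":0},{"travel":[0,0,0.08],"turn":0},{"travel":[0,0,0],"turn":0}]' 0.6
python3 - <<'E'
from h import *
need([495.5,295.2,142],1.3535-.785); snap('wrist','w38');snap('side','d38');crop('d38',190,70,310,170,6,'d38c')
E
```

```text
t: 32.25
ee_pos: [496.9, 296.2, 153.2]
orientation: [-1.5, -2.756, 0.031]
ft_force: [-0.8, 0.0, -0.3]
width: 70.3
t 32.25 p [496.9 296.2 153.2] toolz [-0.013 -0.016 -1.   ] ty 0.5737 q [ 0.52  0.44  1.76 -0.01  0.96 -0.05] F [-0.8  0.  -0.3] w 70.3
units [-0.    -0.031  0.224] mm [-0.  -1.6 11.2]
turn units (tool z down => -) [np.float64(0.05), np.float64(-31.36)]
```

View pics/w38.png

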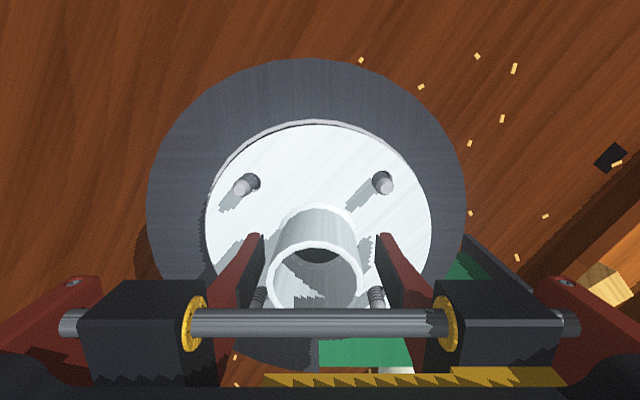

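View pics/d38c.png

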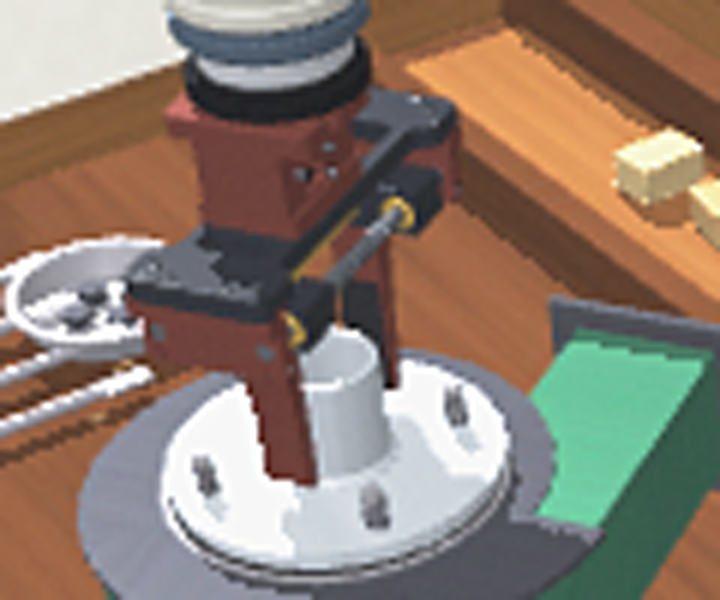

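```bash
python3 -m crank '[{"travel":[0,0,0.08],"turn":0},{"travel":[0,0,0.08],"turn":0},{"travel":[0,0,0],"turn":0}]' 0.6
python3 -m crank '[{"travel":[0,0,0.05],"turn":0},{"travel":[0,0,0.05],"turn":0}]' 0.6
python3 -m crank '[{"travel":[0,0,0.05],"turn":0},{"travel":[0,0,0.05],"turn":0}]' 0.6
```

```text
t: 32.65
ee_pos: [497.3, 296.4, 145.1]
orientation: [-1.5, -2.756, 0.03]
ft_force: [-0.6, 0.3, -0.0]
width: 70.2
t: 32.85
ee_pos: [497.7, 296.6, 144.1]
orientation: [-1.501, -2.757, 0.028]
ft_force: [-13.2, -7.1, 32.1]
width: 70.4
t: 33.05
ee_pos: [497.7, 296.6, 144.1]
orientation: [-1.501, -2.758, 0.026]
ft_force: [-7.8, -5.0, 20.5]
width: 69.7
```

```bash
python3 -m crank '[{"travel":[0,0,-0.1],"turn":0},{"travel":[0,0,-0.3],"turn":0},{"travel":[0,0,-0.4],"turn":0},{"travel":[0,0,-0.5],"turn":0},{"travel":[0,0,-0.6],"turn":0},{"travel":[0,0,-0.6],"turn":0},{"travel":[0,0,-0.6],"turn":0},{"travel":[0.5,0,-0.3],"turn":0},{"travel":[0.6,0,0],"turn":0},{"travel":[0.3,0,0],"turn":0},{"travel":[0,0,0],"turn":0},{"travel":[0,0,0],"turn":0}]' 0.6
python3 - <<'E'
from h import *
need([495.5,295.2,142])
snap('side','d39');snap('scene','s39');snap('wrist','w39')
for a,b,(x0,y0,x1,y1) in(('d34','d39',(205,118,285,170)),('s34','s39',(348,138,405,175))):
    A=cv2.cvtColor(cv2.imread(f'pics/{a}.png'),6).astype(np.float32)[y0:y1,x0:x1];B=cv2.cvtColor(cv2.imread(f'pics/{b}.png'),6).astype(np.float32)[y0:y1,x0:x1]
    print(a,cv2.phaseCorrelate(A,B),np.abs(A-B).mean())
crop('d39',190,100,310,200,6,'d39c')
E
```

```text
t: 34.25
ee_pos: [460.8, 358.9, 321.7]
orientation: [-1.502, -2.758, 0.024]
ft_force: [-0.1, -0.4, 0.7]
width: 70.6
t 34.25 p [460.8 358.9 321.7] toolz [-0.008 -0.013 -1.   ] ty 0.5732 q [ 0.64  0.26  1.6  -0.01  1.3   0.07] F [-0.1 -0.4  0.7] w 70.6
units [-1.422 -0.058  3.605] mm [-71.1  -2.9 180.2]
d34 ((-0.016421905854251406, 0.026214897962734796), 0.9997567253532234) 2.1771634
s34 ((-0.0023117191245951574, -0.0075089355428623605), 1.0002274271349112) 0.51209104
```

View pics/d39c.png

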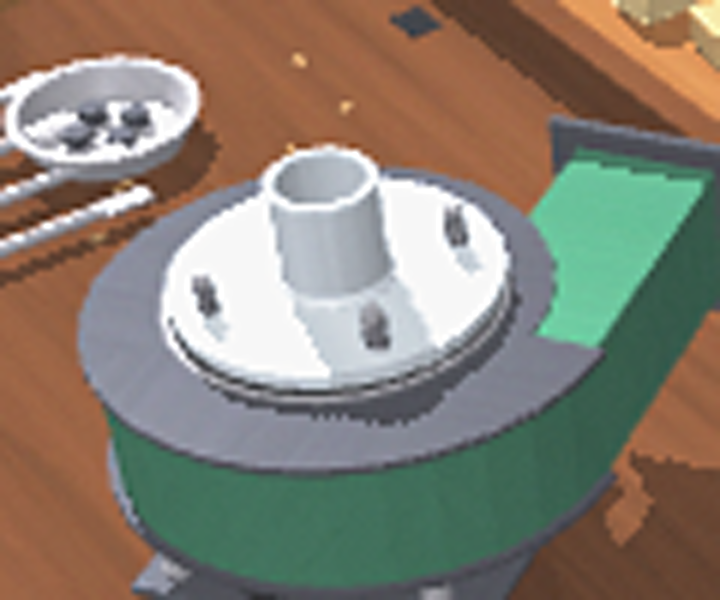

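View pics/s39.png

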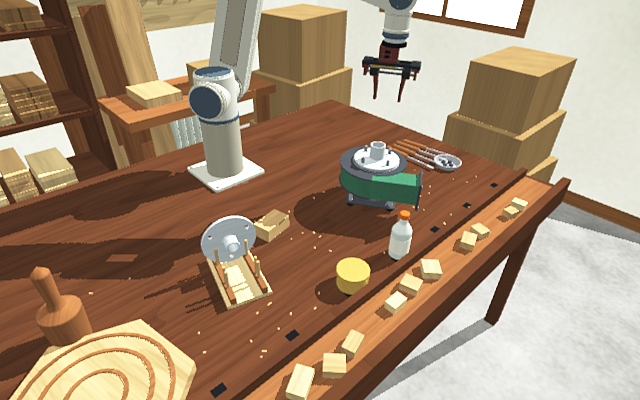

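View pics/w39.png

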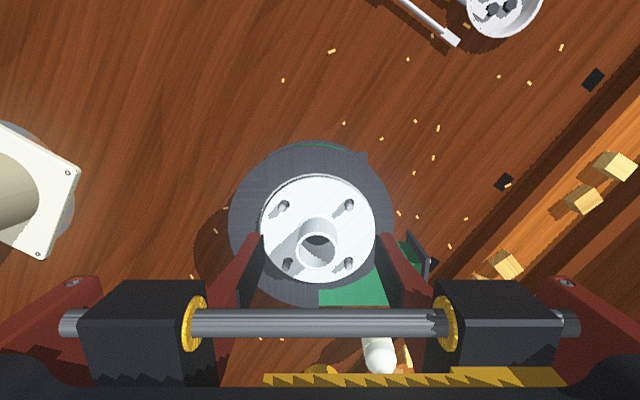

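The port did not move at all when I pressed it with 20–30 N, so it was already fully home. The glue bottle, tin, blank and three-hole port are where they were in the first pictures, and the arm is clear of everything. I'm handing the job in.

Run:
```python
from h import *
for b,(x0,y0,x1,y1) in {'tin':(330,255,375,300),'glue':(385,205,415,262),'blank':(255,205,292,240)}.items():
    A,B=[cv2.cvtColor(cv2.imread(f'pics/{f}.png'),6).astype(np.float32)[y0:y1,x0:x1] for f in('scene0','s39')]; print(b,[np.round(v,2) for v in cv2.phaseCorrelate(A,B)])
print(workorder.close_job())
```

```text
tin [array([0.49, 0.49]), np.float64(1.0)]
glue [array([0.02, 0.01]), np.float64(0.99)]
blank [array([0.13, 0.35]), np.float64(0.7)]
the job is handed in; nothing more can be done
None
```

The four-hole port is on the fan's inlet, spigot up, with a stud through each hole. I handed the job in at about 34 s, with the gripper well clear.

**How it went**
- **Lifting out:** I gripped the port by its spigot and lifted it straight out of the far slot.
- **Tipping upright:** The moves could not tilt the tool, so I tipped the port spigot-up by drawing its lower edge against two of the studs. It briefly rested on the stud tips before I turned it.
- **Fitting:** I turned it about 45°, lined up the holes by sighting the studs through three of them, lowered it onto the gasket and pressed it down before releasing it. The strongest push I read was about 48 N at the wrist.
- **Missed first grasp:** The first two grips were too high on the spigot, because the fingertips stood higher than the tool figures suggested. I saw this in the finger opening, lowered the gripper and re-gripped before lifting.

**Last checks**
- **Seating:** After release I pressed the flange with the fingertips at about 20–30 N. Pictures before and after agreed to within 0.03 pixel, so it was already seated. The studs stood out of the plate by about the same length in every place I could compare, close to what a fully home plate should show.
- **Other items:** The three-hole port still stands in its slot. The glue bottle shows no movement. The image comparison gave 0.49 pixel for the tin and 0.35 for the blank (a poorer match). I took these as artefacts of the method, since both look in place and nothing came near them.
- **One check that disagreed:** A rough fit to the plate's outline suggested about 1° of tilt and a plate 2–3 mm too high. That fit was only loosely determined, and the stud lengths and the press test point to flat and home.

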